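# Fit the bayonet filter cartridge of a glass grinder

### The job

Fit the loose filter cartridge into the round pot in front of the glass grinder: set it in so that its two lugs drop into the slots of the bayonet ring, push it down against the spring, turn it about a quarter turn clockwise (seen from above) as far as it goes, and let it rise into its locking notches so that it stays locked when you let go. Feel for the slots with light pressure and never force it, and leave the tumbler, the jar and the vase where they stand.

Things in the scene. Friction and masses are not known exactly. Their poses are not given: they have to be found in the camera images.
- cartridge: Loose filter cartridge, about 0.3 kg (varies), standing upright. Origin: centre of its underside, z up its axis. Round white body, diameter 48, height 0 to 58 mm, foot chamfered by 4 to 5 mm; two lugs (see cartridge_lugs); grey cap of diameter 58 from 58 to 66 mm; upright grip bar on top (see cartridge_grip). Half a turn gives the same shape.
- cartridge_lugs (a point): Point on the cartridge's axis, 34 mm above its origin, level with the undersides of its two metal lugs. The lugs stand out along the cartridge's +x and -x to radius 33 mm, are 8 mm wide (along y) and 6 mm high.
- cartridge_grip (a point): Centre of the grip bar, on the axis, 83 mm above the cartridge's origin. The bar is 50 mm long along the cartridge's x (in line with the lugs), 14 mm thick along y, from 66 to 100 mm above the origin. Hold, push and turn the cartridge by it.
- filter_unit: Glass grinder, fixed on the table: a grey round pot (outer diameter 86, rim 90 mm above the table) and on its +x side a low basin (x 65 to 275 mm, y -135 to 135 mm, height 67 mm) with a flat steel disc up to 72 mm (nut to 79 mm). Origin: under the pot's centre, on the table; z up.
- socket (a point): Centre of the pot's mouth at rim height, level with the top of the aluminium bayonet ring in it; axes as filter_unit. Ring: bore 52, roof 9 mm thick, two opposite slots about 14 mm wide, open above. The ring's angle is NOT MEASURED: the slots lie along x turned by -0.3 to +0.3 rad about z. Find them by feel or sight: lugs rest on the ring, over the slots they fall.
- spring_top (a point): Fixed point on the pot's axis, 38 mm below the rim, where the cartridge's underside meets the spring plate (lugs then 4 mm down in the slots). The spring there carries the cartridge and pushes up with 7 N, plus 0.5 N per mm further down; hard stop 14 mm below this point. Contact forces between cartridge and unit should stay well below 60 N in sum.
- turn_depth (a point): Fixed point on the pot's axis, 50 mm below the rim: push the cartridge's underside down to here (at least 49 mm below the rim) and the lugs clear the roof. It then turns clockwise from above (negative about z) by about 1.31 rad from the slots to the notches; a stop comes a few degrees later. The other way is blocked.
- home (a point): Fixed point on the pot's axis, 44 mm below the rim: where the cartridge's underside stands when locked (up to 1 mm lower as the lugs bed in). At the end of the turn the ring's roof has notches 4 mm deep and 26 deg wide; let up there, the lugs rise into them and the cartridge stays. Unlocked and let go, it comes up to spring_top.
- tumbler: Bystander: open glass tumbler, diameter 72, height 100 mm. Origin: centre of its underside.
- jar: Bystander: closed green glass jar with a metal cap, diameter 64, height 85 mm. Origin: centre of its underside.
- vase: Bystander: amber glass vase, diameter 68 at its widest, height 110 mm. Origin: centre of its underside.

How it is judged:
On the way:
1. the cartridge is pushed down in the pot against its spring, lugs below the ring's roof (z of cartridge in the frame of socket below -0.0475 m and horizontal distance between cartridge and socket below 0.006 m), for 0.1 s.
At the end, for the whole second after the job is handed in: The cartridge stands in the pot, released and at rest, its origin 42 to 46.5 mm below the rim (risen into the locking notches: unlocked it stands at 38 mm, unrisen under the plain roof at 48 mm), centred within 5 mm and upright within 0.08 rad (z of cartridge in the frame of socket between -0.0465 and -0.042 m and horizontal distance between cartridge and socket below 0.005 m and angle between cartridge's own z axis and vertical below 0.08 rad and linear speed of cartridge below 0.01 m/s); the robot touches nothing.
It fails at once if the cartridge is forced: contact forces with the filter unit above 60 N (contact force between cartridge and filter_unit above 60 N).
It fails at once if the tumbler, jar or vase is moved by more than 20 mm (distance of any of tumbler, jar, vase from where it was at the start of the episode above 0.02 m).
It also fails if it takes over 72 s, if anything falls off the work surface, if the arm or the gripper's body presses on something with over 40 N, if the wrist force passes 120 N, or if a joint passes its speed limit or range.

### The arm

A 7-joint arm with a two-finger parallel gripper is mounted at the origin on the work surface. World frame = base frame: x ahead of the robot, y to its left, z up, the work surface at z = 0. Lengths are in m, angles in rad, forces in N, time in s.
With the tool pointing down it reaches from about 0.4 to 0.9 m from the base axis. Payload 5.5 kg.
Tool frame: the origin (TCP) lies at the very end of the fingers, on their centre line; the grasp point (between the pads) lies 19 mm behind it; x points along the fingers, z is the direction in which the jaws open and shut, and the axes are right-handed (so a half turn about x gives the same grasp; the last joint's range is limited). The gripper opens to 85 mm and grips with 20 to 120 N. Pads are 22 mm wide; open, the fingers measure 114 mm over their backs; the gripper's body (76 mm by 85 mm) begins 54 mm behind the grasp point. The pads swing forward as they close: fully open they stand 13 mm farther back than shut.
Start: joints at [1.594, 0.501, -0.427, 1.55, 0.221, 1.138, -0.21], TCP at [0.154, -0.631, 0.231] pointing down, gripper open.
Joint ranges: [-2.88, 2.88], [-0.31, 2.03], [-1.54, 1.56], [0.2, 2.42], [-1.41, 4.55], [0.19, 2.02], [-2.57, 2.57]. Speed limits (rad/s): [2.57, 2.57, 3.14, 3.14, 3.14, 3.14, 3.14].

### API

Orientations are given as a unit quaternion [x, y, z, w].
In Python, from station import readout, viewer, env gives the robot as it stands. The module is installed in compiled form; this text tells all that it offers.
- The arm moves only by the shell command python3 -m handwheel 'ROWS'. ROWS is JSON, a list that holds one entry, the list of rows, each a list of 7 numbers: the finger opening in mm, from 0 to 85.4, then the shift along the tool's x, y, z in mm, then the turn, a rotation vector about the tool's x, y, z in degrees. A call has 1 to 8 rows; each row is the pose to reach, as a shift and turn from the pose commanded when the call began, along the tool's axes at that moment; what a row does not reach only later rows make up. A row lasts 1/12 s, in which the tool goes at most 41.7 mm and 7.16 degrees, less where a joint would pass 70% of its speed; a pose out of reach is approached as far as the arm can. A call with a gripper value outside its range is refused whole. The fingers move at their own pace and stop on an object; the grip force is fixed at half the most. Time passes only in rows, so rows that repeat a pose let the fingers close. It gives the time, the measured TCP pose, the force and the opening at its end, in the units of the state.
- readout.sense(): the state, without advancing time (a new reading comes with each control period).
- viewer.read_camera(name): name is "side" or "top"; returns a dict with "image" (420x560x3 uint8, red, green, blue), "mtx" (3x3 intrinsics, pixels), "rvec" (rotation vector, rad) and "tvec" (3), from world to camera coordinates, as OpenCV has them. Camera axes: x right, y down, z forward; pixel columns grow to the right and rows downward; lengths in m; the calibration is good to about 2 mm. A picture is of the moment at which its call begins. There is no depth.
- env.job_done(): hands the job in, once; it reports no verdict.
The state is a dict: "time_s": time; "joints": joint angles; "qd": joint speeds; "joint_torque": joint torques, N m; "position": TCP position; "tcp_rot": TCP orientation; "wrist_force": force on the tool from outside, world axes, zero at the start; "torque": the same for the moment, N m; "finger_gap": opening from 0.0 (shut) to 1.0 (fully open).
Only numpy, scipy, OpenCV 4.12 (cv2) and the standard library are available. Lean on these libraries where they do the work, as an engineer would, in place of code of your own. Each camera call takes 0.05 s, during which the arm holds its last target.

## Working session

There is one attempt and no reset: what is moved stays moved. The work goes in short steps, Python scripts to look and compute and a shell command to move; the robot and the scene stay as the last step left them, time stands still between calls to the robot, and variables do not carry over. Pictures are saved under pics/ and viewed, and the job is handed in when it is done.

```bash
mkdir -p pics; python3 - <<'E'
from station import readout, viewer
import cv2
print(readout.sense())
for n in ("side","top"):
    d=viewer.read_camera(n); cv2.imwrite(f"pics/{n}0.png",cv2.cvtColor(d["image"],cv2.COLOR_RGB2BGR)); print(n,d["mtx"],d["rvec"],d["tvec"])
E
```

```text
{'time_s': 0.0, 'joints': array([ 1.59421005,  0.501835  , -0.42677329,  1.55148765,  0.22075665,
        1.13827531, -0.21034301]), 'qd': array([ 0.00048022, -0.00084172,  0.00022847,  0.00032812, -0.00128797,
        0.00072439,  0.00061463]), 'joint_torque': array([ 2.94926131e-04, -5.69516087e+01, -5.81575423e+00, -2.80942565e+01,
        1.08534828e-02,  1.18334207e-02, -3.02685203e-05]), 'position': array([ 0.15416523, -0.63072431,  0.23025014]), 'tcp_rot': array([ 0.43706494,  0.55673431, -0.43615806,  0.55568632]), 'wrist_force': array([ 0.54833508, -0.37721799, -0.02527004]), 'torque': array([-0.0275355 , -0.00508005, -0.04281538]), 'finger_gap': 1.0059314576823073}
side [[379.07764249   0.         275.83717424]
 [  0.         379.07764249 209.20160192]
 [  0.           0.           1.        ]] [ 2.33194587 -0.71050409  0.285935  ] [-0.46472304  0.23212672  0.74149954]
top [[443.18130495   0.         271.710215  ]
 [  0.         443.18130495 206.68575879]
 [  0.           0.           1.        ]] [ 2.22757618 -1.95596885  0.2314006 ] [-0.11486592  0.53680306  0.89610622]
```

View pics/side0.png

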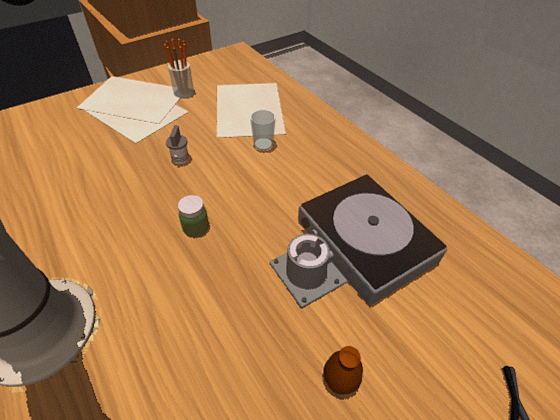

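View pics/top0.png

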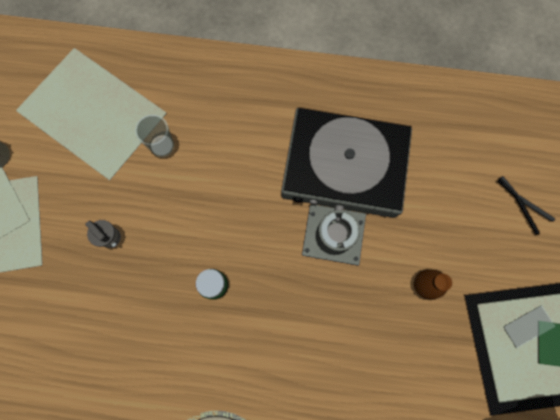

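```bash
cat > h.py <<'E'
import numpy as np, cv2
from station import readout, viewer
def cam(n,save=None):
    d=viewer.read_camera(n)
    if save: cv2.imwrite(f"pics/{save}.png",cv2.cvtColor(d["image"],cv2.COLOR_RGB2BGR))
    return d
def ray(d,p):
    R=cv2.Rodrigues(np.array(d["rvec"],float))[0]; t=np.array(d["tvec"],float).ravel()
    u=cv2.undistortPoints(np.array([[p]],float),d["mtx"],None).ravel()
    return -R.T@t, R.T@np.array([u[0],u[1],1])
def atz(d,p,z):
    c,v=ray(d,p); return c+v*(z-c[2])/v[2]
def proj(d,P): return cv2.projectPoints(np.array(P,float).reshape(-1,3),np.array(d["rvec"],float),np.array(d["tvec"],float),d["mtx"],None)[0].reshape(-1,2)
def crop(name,x0,y0,x1,y1,k,out):
    im=cv2.imread(f"pics/{name}.png"); cv2.imwrite(f"pics/{out}.png",cv2.resize(im[y0:y1,x0:x1],None,fx=k,fy=k,interpolation=cv2.INTER_CUBIC))
E
python3 - <<'E'
from h import *
s=cam("side");t=cam("top")
for n,d,p in (("side",s,None),("top",t,None)): print(n,ray(d,(0,0))[0])
print("cart",atz(t,(102,233),.066),atz(s,(178,145),.05))
print("pot",atz(t,(339,231),.09),atz(s,(308,252),.09))
print("jar",atz(t,(210,284),.085),"vase",atz(t,(432,285),.05),"tumb",atz(t,(162,146),.0),atz(s,(263,146),0), "disc",atz(t,(350,154),.072),atz(s,(373,222),.072))
print("base in top",proj(t,[[0,0,0],[.154,-.631,.23]]))
import numpy as np
crop("side0",120,90,230,180,7,"c1");crop("top0",60,190,150,270,8,"c2");crop("side0",260,210,360,310,6,"c3");crop("top0",295,190,385,270,8,"c4")
E
```

```text
side [ 0.19887513 -0.51849743  0.71503915]
top [ 0.33073575 -0.06720476  0.99521628]
cart [0.44272605 0.30459649 0.066     ] [0.44447282 0.30595053 0.05      ]
pot [ 0.50748243 -0.19011898  0.09      ] [ 0.50529137 -0.19586501  0.09      ]
jar [0.36617348 0.05816912 0.085     ] vase [ 0.42578071 -0.40097954  0.05      ] tumb [0.67460187 0.23480395 0.        ] [0.66975511 0.22670789 0.        ] disc [ 0.68541053 -0.20036907  0.072     ] [ 0.68268857 -0.20221274  0.072     ]
base in top [[214.90173999 472.16888656]
 [612.45271581 472.96832104]]
```

View pics/c1.png

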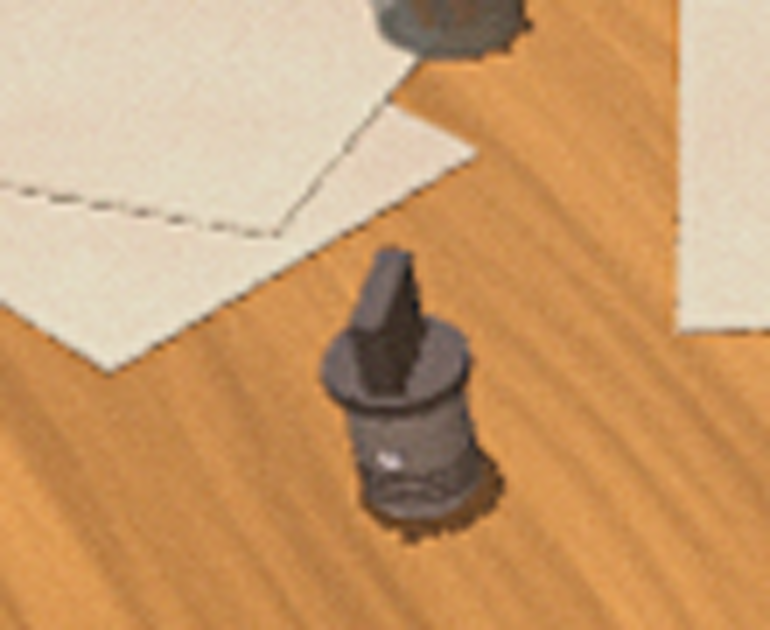

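View pics/c2.png

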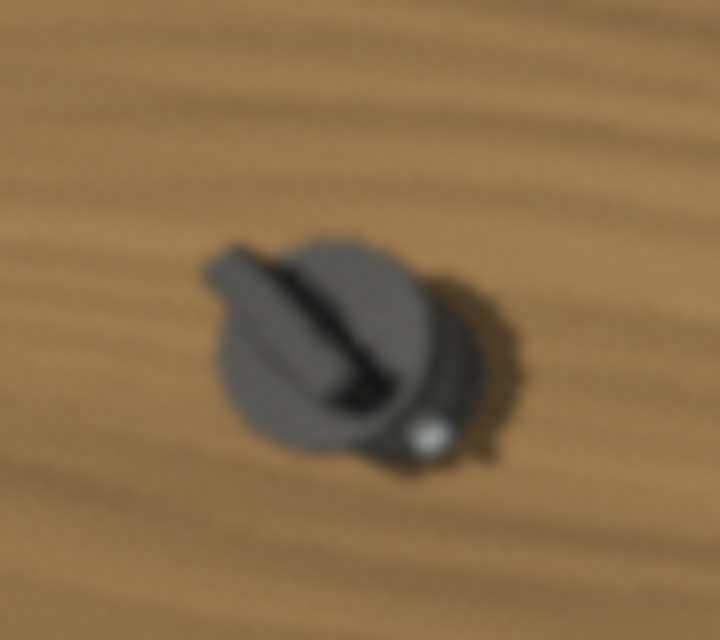

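View pics/c3.png

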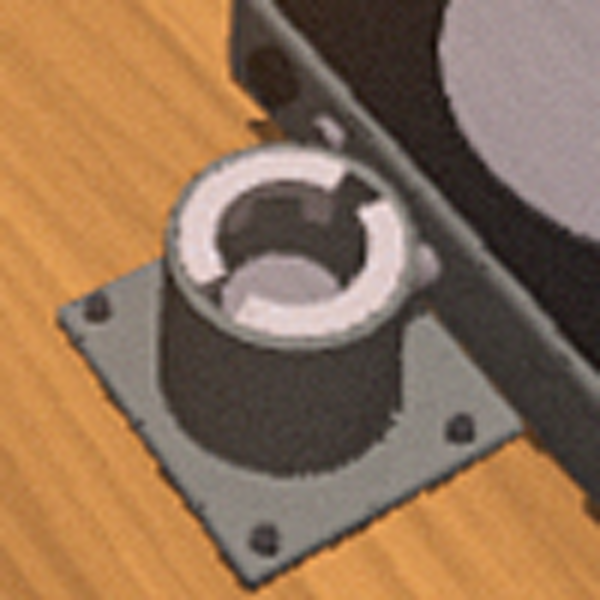

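View pics/c4.png

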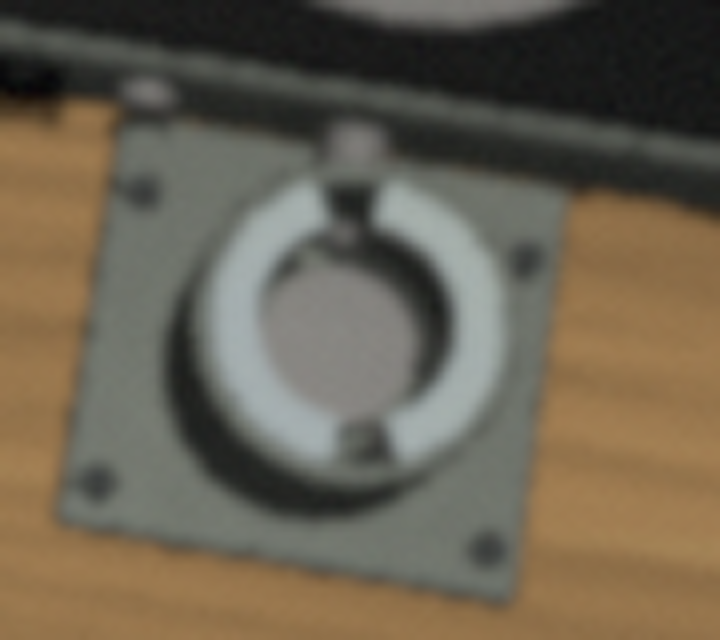

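```bash
cat > fit.py <<'E'
from h import *
from scipy.optimize import least_squares
s=cam("side");t=cam("top")
def c(x,y,k,x0,y0): return ((x+.5)/k-.5+x0,(y+.5)/k-.5+y0)
# cartridge bar top corners
T=lambda x,y:c(x,y,8,60,190); S=lambda x,y:c(x,y,7,120,90)
print("bar ends top",atz(t,T(222,258),.1),atz(t,T(345,390),.1),"cap",atz(t,T(325,346),.066),"side cap",atz(s,S(396,362),.066))
print("bar side ends",atz(s,S(398,252),.1),atz(s,S(368,328),.1))
print("lug top cam",atz(t,T(430,436),.037))
# ring by brightness
for n,d,(x0,y0,x1,y1) in(("top",t,(315,205,365,255)),("side",s,(280,225,340,275))):
    im=d["image"][y0:y1,x0:x1].astype(int); m=(im.min(2)>150).astype(np.uint8)
    k,l,st,ce=cv2.connectedComponentsWithStats(m)
    print(n,[(st[i].tolist(),ce[i].round(1).tolist()) for i in range(1,k) if st[i][4]>20], im.min(2).max())
Q=lambda x,y:c(x,y,8,295,190); R=lambda x,y:c(x,y,6,260,210)
a,b=atz(t,Q(350,200),.088),atz(t,Q(363,440),.088); print("slots top",a,b,"yaw",np.arctan2(a[1]-b[1],a[0]-b[0]))
a,b=atz(s,R(362,192),.088),atz(s,R(226,290),.088); print("slots side",a,b,"yaw",np.arctan2(a[1]-b[1],a[0]-b[0]))
E
python3 fit.py
```

```text
bar ends top [0.45753387 0.32581673 0.1       ] [0.42807018 0.28725623 0.1       ] cap [0.44262384 0.30848288 0.066     ] side cap [0.44099629 0.30336347 0.066     ]
bar side ends [0.45674337 0.32143787 0.1       ] [0.42800539 0.28441339 0.1       ]
lug top cam [0.42553139 0.28665408 0.037     ]
top [([7, 9, 15, 33, 192], [12.8, 25.6]), ([28, 9, 14, 33, 170], [36.0, 24.6])] 167
side [([10, 10, 28, 22, 207], [19.9, 17.6]), ([18, 18, 30, 23, 241], [35.8, 32.4])] 225
slots top [ 0.54246772 -0.18566359  0.088     ] [ 0.47986947 -0.19498837  0.088     ] yaw 0.14787506463707992
slots side [ 0.54252781 -0.18772915  0.088     ] [ 0.47981584 -0.19434015  0.088     ] yaw 0.10503043460253872
```

```bash
cat > ring.py <<'E'
from h import *
from scipy.optimize import least_squares
s=cam("side");t=cam("top")
for n,d,(x0,y0,x1,y1),th in(("top",t,(315,205,365,255),130),("side",s,(280,225,340,275),140)):
    k=6
    im=cv2.resize(d["image"][y0:y1,x0:x1],None,fx=k,fy=k,interpolation=cv2.INTER_CUBIC).min(2)
    m=(im>th).astype(np.uint8); kk,l,st,ce=cv2.connectedComponentsWithStats(m)
    ids=np.argsort(-st[1:,4])[:2]+1; m=np.isin(l,ids)
    ys,xs=np.nonzero(m); P=np.array([atz(d,((x+.5)/k-.5+x0,(y+.5)/k-.5+y0),.09)[:2] for x,y in zip(xs[::3],ys[::3])])
    h=cv2.convexHull(P.astype(np.float32)).reshape(-1,2)
    r=least_squares(lambda q:np.hypot(h[:,0]-q[0],h[:,1]-q[1])-q[2],[.51,-.19,.038]).x
    print(n,"circle",r.round(4),st[ids,4])
    ang=np.arctan2(P[:,1]-r[1],P[:,0]-r[0]); rad=np.hypot(P[:,0]-r[0],P[:,1]-r[1])
    print(" inner radius by angle", [ (round(a,1),round(rad[abs(ang-a)<.1].min()*1e3,1)) for a in np.arange(-2.7,3,.5) if (abs(ang-a)<.1).any()])
    sel=(rad>.029)&(rad<.034)
    a=np.sort(ang[sel]); 
    hist,e=np.histogram(a,bins=np.arange(-np.pi,np.pi+.01,np.pi/90)); e=(e[1:]+e[:-1])/2
    print(" gaps",e[hist<.3*np.median(hist)].round(2))
E
python3 ring.py
```

```text
top circle [ 0.5105 -0.1904  0.0385] [10223  8706]
 inner radius by angle [(np.float64(-2.7), np.float64(25.1)), (np.float64(-2.2), np.float64(26.2)), (np.float64(-1.7), np.float64(26.3)), (np.float64(-1.2), np.float64(26.2)), (np.float64(-0.7), np.float64(26.5)), (np.float64(-0.2), np.float64(26.5)), (np.float64(0.8), np.float64(26.2)), (np.float64(1.3), np.float64(26.4)), (np.float64(1.8), np.float64(21.8)), (np.float64(2.3), np.float64(21.6)), (np.float64(2.8), np.float64(20.7))]
 gaps [-3.12 -3.09 -3.05 -3.02 -2.98 -2.95 -2.91 -2.88 -2.84 -2.81 -2.78 -0.09
 -0.05 -0.02  0.02  0.05  0.09  0.12  0.16  0.19  0.23  0.26  0.3   0.33
  0.37  3.09  3.12]
side circle [ 0.5094 -0.1914  0.0389] [12503  7867]
 inner radius by angle [(np.float64(-2.7), np.float64(9.0)), (np.float64(-2.2), np.float64(7.4)), (np.float64(-1.7), np.float64(8.8)), (np.float64(-1.2), np.float64(25.4)), (np.float64(-0.7), np.float64(25.8)), (np.float64(-0.2), np.float64(25.5)), (np.float64(0.3), np.float64(26.9)), (np.float64(0.8), np.float64(25.6)), (np.float64(1.3), np.float64(25.3)), (np.float64(1.8), np.float64(25.7)), (np.float64(2.3), np.float64(25.7)), (np.float64(2.8), np.float64(25.7))]
 gaps [-3.12 -3.09 -3.05 -0.09 -0.05 -0.02  0.02  0.05  0.09  0.12  0.16  0.19
  0.23  0.26  0.3   0.33  3.09  3.12]
```

```bash
cat > plan.py <<'E'
import sys
from h import *
from scipy.spatial.transform import Rotation as Ro
# args: x y z bar_yaw (tool down, jaws perpendicular to bar; picks nearest of half-turn unless 5th arg=1 -> flip)
s=readout.sense(); R=Ro.from_quat(s["tcp_rot"]); p=s["position"]
def jawyaw(): z=R.as_matrix()[:,2]; return np.arctan2(z[1],z[0])
def show(): print("t",round(float(s["time_s"]),2),"pos",(p*1e3).round(1),"jawyaw",round(jawyaw(),3),"baryaw",round((jawyaw()-np.pi/2+np.pi/2)%np.pi-np.pi/2,3),"tilt",R.as_matrix()[:,0].round(3),"F",s["wrist_force"].round(1),"M",s["torque"].round(2),"gap",round(float(s["finger_gap"]),3),"j",s["joints"].round(2))
def plan(x,y,z,yaw,flip=0):
    c=[yaw+np.pi/2,yaw-np.pi/2]; w=lambda a:(a+np.pi)%(2*np.pi)-np.pi
    c=sorted(c,key=lambda a:abs(w(a-jawyaw()))); a=c[int(flip)]
    X=np.array([0,0,-1.]);Z=np.array([np.cos(a),np.sin(a),0]);T=np.c_[X,np.cross(Z,X),Z]
    d=(Ro.from_matrix(T)); dr=(R.inv()*d).as_rotvec(degrees=True); ds=R.inv().apply(np.array([x,y,z])-p)*1e3
    print("shift",ds.round(1),"rotvec",dr.round(2),"rows",np.linalg.norm(ds)/41.7,np.linalg.norm(dr)/7.16)
if __name__=="__main__":
    show()
    if len(sys.argv)>4: plan(*map(float,sys.argv[1:]))
E
python3 plan.py 0.5 -0.25 0.26 0.135; python3 plan.py 0.5 -0.25 0.26 0.135 1 |tail -1
```

```text
t 0.4 pos [ 154.4 -631.3  231.1] jawyaw -1.331 baryaw 0.24 tilt [ 0.  0. -1.] F [-0.2  0.6 -0.6] M [-0.01 -0.03  0.02] gap 1.001 j [ 1.59  0.5  -0.43  1.55  0.22  1.14 -0.21]
shift [ -28.8  426.3 -288.3] rotvec [ 6.01 -0.01 -0.  ] rows 12.360036647582232 0.8392989306733224
shift [ -28.8  426.3 -288.3] rotvec [-1.7399e+02  0.0000e+00 -2.0000e-02] rows 12.360036647582232 24.300368384786236
```

```bash
python3 -m handwheel '[[[85,-22,320,-216,-55,0,0],[85,-22,320,-216,-55,0,0],[85,-22,320,-216,-55,0,0],[85,-22,320,-216,-55,0,0],[85,-22,320,-216,-55,0,0],[85,-22,320,-216,-55,0,0],[85,-22,320,-216,-55,0,0],[85,-22,320,-216,-55,0,0]]]'; python3 plan.py 0.48 0.03 0.25 0.91
```

```text
time_s: 1.07
position: [0.3791, -0.3835, 0.2507]
tcp_rot: [0.128, 0.695, -0.129, 0.695]
wrist_force: [0.7, -0.1, -0.5]
finger_gap: 0.993
t 1.07 pos [ 379.1 -383.5  250.7] jawyaw -0.365 baryaw 1.206 tilt [ 0.    -0.001 -1.   ] F [ 0.7 -0.1 -0.5] M [ 0.02 -0.03 -0.  ] gap 0.993 j [ 1.36  0.34 -0.76  1.8   0.26  1.1   0.15]
shift [ 4.000e-01  4.223e+02 -5.330e+01] rotvec [16.95  0.03  0.04] rows 10.20708047199768 2.3670968577690235
```

```bash
python3 -m handwheel '[[[85,0,310,-80,-56,0,0],[85,0,310,-80,-56,0,0],[85,0,310,-80,-56,0,0],[85,0,310,-80,-56,0,0],[85,0,310,-80,-56,0,0],[85,0,310,-80,-56,0,0],[85,0,310,-80,-56,0,0],[85,0,310,-80,-56,0,0]]]'; python3 plan.py 0.4424 0.3045 0.22 0.91;python3 plan.py 0.4424 0.3045 0.22 0.91 1
```

```text
time_s: 1.73
position: [0.416, -0.0633, 0.2507]
tcp_rot: [-0.215, 0.674, 0.214, 0.674]
wrist_force: [0.7, 0.3, 0.5]
finger_gap: 0.993
t 1.73 pos [416.  -63.3 250.7] jawyaw 0.616 baryaw -0.955 tilt [ 0.001 -0.001 -1.   ] F [0.7 0.3 0.5] M [-0.01 -0.01 -0.01] gap 0.993 j [ 1.19  0.13 -1.16  2.05  0.13  1.04  0.58]
shift [ 30.2 285.1 234. ] rotvec [7.314e+01 5.000e-02 8.000e-02] rows 8.874363671519943 10.214572939746828
t 1.73 pos [416.  -63.3 250.7] jawyaw 0.616 baryaw -0.955 tilt [ 0.001 -0.001 -1.   ] F [0.7 0.3 0.5] M [-0.01 -0.01 -0.01] gap 0.993 j [ 1.19  0.13 -1.16  2.05  0.13  1.04  0.58]
shift [ 30.2 285.1 234. ] rotvec [-1.0686e+02 -8.0000e-02  5.0000e-02] rows 8.874363671519943 14.925101062113749
```

```bash
python3 -m handwheel '[[[85,0,140,115,-56,0,0],[85,0,140,115,-56,0,0],[85,0,140,115,-56,0,0],[85,0,140,115,-56,0,0],[85,0,140,115,-56,0,0],[85,0,140,115,-56,0,0],[85,0,140,115,-56,0,0],[85,0,140,115,-56,0,0]]]'; python3 plan.py 0.4424 0.3045 0.22 0.91
```

```text
time_s: 2.4
position: [0.4306, 0.1143, 0.2504]
tcp_rot: [0.505, -0.495, -0.505, -0.495]
wrist_force: [0.6, 0.6, 0.0]
finger_gap: 0.999
t 2.4 pos [430.6 114.3 250.4] jawyaw 1.592 baryaw 0.021 tilt [ 0. -0. -1.] F [0.6 0.6 0. ] M [-0.02 -0.01  0.05] gap 0.999 j [ 0.88  0.34 -1.39  2.    0.38  1.11  0.92]
shift [ 30.4 -15.7 189.9] rotvec [-5.093e+01 -2.000e-02  2.000e-02] rows 4.628299668307716 7.113654985766102
```

```bash
python3 -m handwheel '[[[85,30,-15.7,190,-51,0,0],[85,30,-15.7,190,-51,0,0],[85,30,-15.7,190,-51,0,0],[85,30,-15.7,190,-51,0,0],[85,30,-15.7,190,-51,0,0],[85,30,-15.7,190,-51,0,0],[85,30,-15.7,190,-51,0,0],[85,30,-15.7,190,-51,0,0]]]'; python3 plan.py 0.4424 0.3045 0.072 0.91; python3 - <<'E'
from h import *
cam("top","top1");cam("side","side1")
crop("top1",40,170,200,290,5,"c5");crop("side1",100,60,240,180,5,"c6")
E
```

```text
time_s: 3.07
position: [0.4435, 0.3046, 0.2199]
tcp_rot: [-0.668, 0.23, 0.669, 0.23]
wrist_force: [-0.0, -0.1, -0.2]
finger_gap: 0.995
t 3.07 pos [443.5 304.6 219.9] jawyaw 2.48 baryaw 0.909 tilt [-0.001  0.    -1.   ] F [-0.  -0.1 -0.2] M [ 0.04 -0.01 -0.02] gap 0.995 j [ 0.31  0.66 -1.34  1.83  0.69  1.22  1.24]
shift [147.9   0.6   0.6] rotvec [-0.04  0.07 -0.02] rows 3.545776473988626 0.011213476731294868
```

View pics/c5.png

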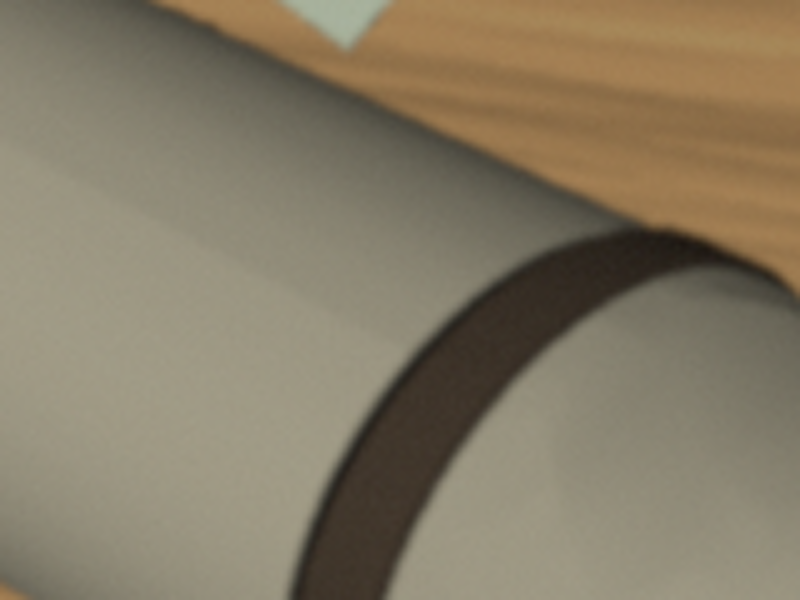

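View pics/c6.png

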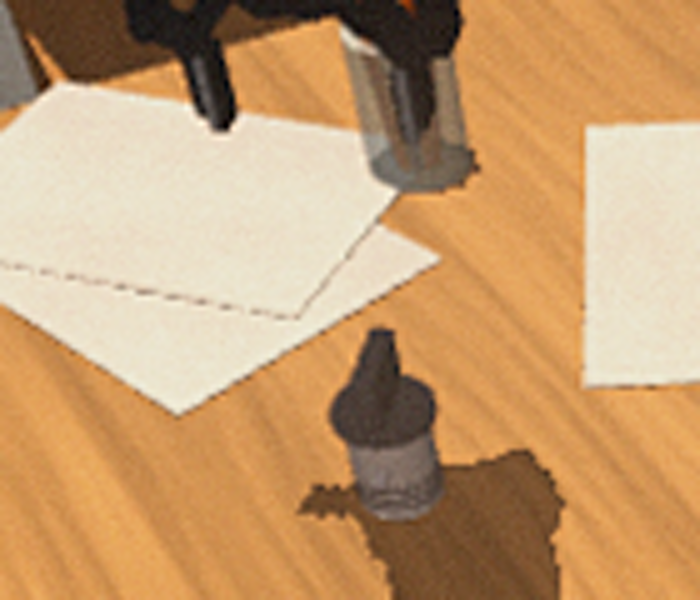

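```bash
python3 -m handwheel '[[[85,40,0.6,0.6,0,0,0],[85,80,0.6,0.6,0,0,0],[85,110,0.6,0.6,0,0,0],[85,130,0.6,0.6,0,0,0],[85,147,0.6,0.6,0,0,0],[85,147,0.6,0.6,0,0,0],[85,147,0.6,0.6,0,0,0]]]'; python3 plan.py 0.4424 0.3045 0.073 0.91; python3 - <<'E'
from h import *
cam("side","side2")
crop("side2",110,60,250,180,5,"c7")
E
```

```text
time_s: 3.75
position: [0.4432, 0.3027, 0.0732]
tcp_rot: [-0.668, 0.233, 0.668, 0.232]
wrist_force: [0.1, 0.2, 0.8]
finger_gap: 0.993
t 3.75 pos [443.2 302.7  73.2] jawyaw 2.471 baryaw 0.9 tilt [-0.001 -0.001 -1.   ] F [0.1 0.2 0.8] M [ 0.02  0.01 -0.03] gap 0.993 j [ 0.18  0.81 -1.13  1.94  0.89  1.    1.1 ]
shift [ 0.2 -0.9  1.7] rotvec [-0.58 -0.01 -0.06] rows 0.04687926156008302 0.08157178284090807
```

View pics/c7.png

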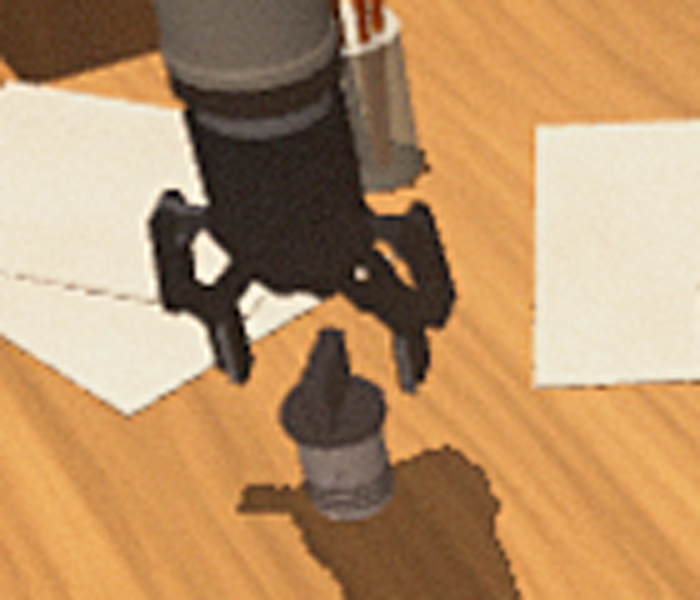

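```bash
python3 -m handwheel '[[[30,0,0,0,0,0,0],[30,0,0,0,0,0,0],[20,0,0,0,0,0,0],[20,0,0,0,0,0,0],[5,0,0,0,0,0,0],[5,0,0,0,0,0,0],[5,0,0,0,0,0,0],[5,0,0,0,0,0,0]]]';  python3 plan.py 0.4424 0.3045 0.073 0.91
```

```text
time_s: 4.47
position: [0.4432, 0.3037, 0.0735]
tcp_rot: [0.668, -0.232, -0.668, -0.232]
wrist_force: [-1.8, -0.6, 2.6]
finger_gap: 0.149
t 4.47 pos [443.2 303.7  73.5] jawyaw 2.474 baryaw 0.903 tilt [ 0.  0. -1.] F [-1.8 -0.6  2.6] M [-0.06 -0.03  0.02] gap 0.149 j [ 0.18  0.81 -1.13  1.94  0.89  1.    1.1 ]
shift [ 0.5 -0.1  1.1] rotvec [-0.4  -0.01  0.01] rows 0.029010845570612266 0.05541915231844536
```

```bash
python3 -m handwheel '[[[5,-20,0,0,0,0,0],[5,-60,0,0,0,0,0],[5,-100,0,0,0,0,0],[5,-130,0,0,0,0,0],[5,-150,0,0,0,0,0],[5,-150,0,0,0,0,0]]]';  python3 plan.py 0.47 0.05 0.224 0.135;  python3 - <<'E'
from h import *
cam("side","side3")
crop("side3",110,40,250,160,5,"c8")
E
```

```text
time_s: 4.97
position: [0.4444, 0.3054, 0.227]
tcp_rot: [0.669, -0.23, -0.667, -0.233]
wrist_force: [-0.2, 0.6, -4.3]
finger_gap: 0.153
t 4.97 pos [444.4 305.4 227. ] jawyaw 2.474 baryaw 0.903 tilt [ 0.005  0.003 -1.   ] F [-0.2  0.6 -4.3] M [ 0.07 -0.03 -0.01] gap 0.153 j [ 0.31  0.65 -1.34  1.82  0.68  1.23  1.24]
shift [   2.3  184.6 -178.3] rotvec [4.4e+01 2.0e-02 3.4e-01] rows 6.154742271576463 6.145920661303287
```

View pics/c8.png

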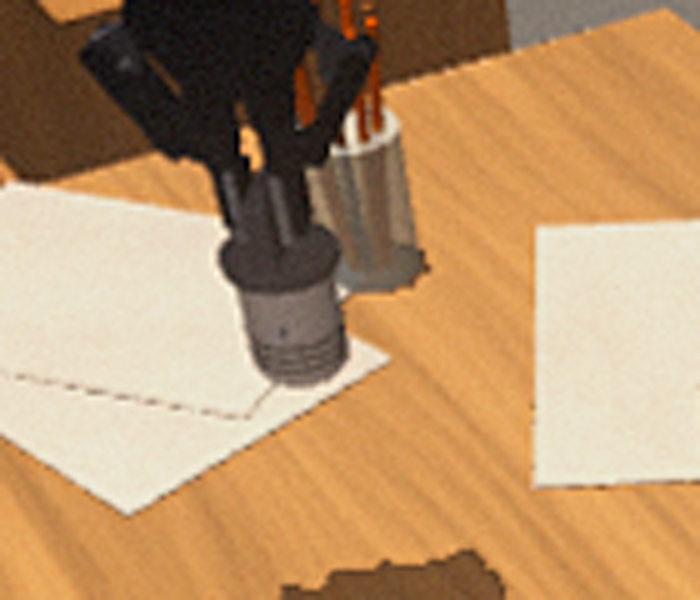

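```bash
python3 -m handwheel '[[[5,0,23,-22,5.5,0,0],[5,0,46,-45,11,0,0],[5,0,69,-67,16.5,0,0],[5,0,92,-90,22,0,0],[5,0,115,-112,27.5,0,0],[5,0,138,-134,33,0,0],[5,0,161,-156,38.5,0,0],[5,0,185,-178,44,0,0]]]';  python3 plan.py 0.51 -0.191 0.224 0.135
```

```text
time_s: 5.68
position: [0.4668, 0.0458, 0.2212]
tcp_rot: [-0.531, 0.467, 0.532, 0.466]
wrist_force: [0.6, 0.5, -3.3]
finger_gap: 0.152
t 5.68 pos [466.8  45.8 221.2] jawyaw 1.701 baryaw 0.13 tilt [-0.003 -0.    -1.   ] F [ 0.6  0.5 -3.3] M [ 0.01 -0.04  0.  ] gap 0.152 j [ 0.93  0.46 -1.33  1.98  0.51  1.1   1.08]
shift [  -2.9  -12.1 -240.4] rotvec [-0.28  0.02 -0.18] rows 5.773796901826634 0.04662633224931347
```

```bash
python3 -m handwheel '[[[5,0,-1,-34,0,0,0],[5,0,-3,-69,0,0,0],[5,0,-5,-103,0,0,0],[5,0,-7,-137,0,0,0],[5,0,-8,-172,0,0,0],[5,0,-10,-206,0,0,0],[5,0,-12,-240,0,0,0],[5,0,-12,-240,0,0,0]]]';  python3 plan.py 0.51 -0.191 0.200 0.135
python3 - <<'E'
from h import *
cam("side","side4");cam("top","top4")
crop("side4",230,150,390,270,5,"c9");crop("top4",260,150,420,270,5,"c10")
E
```

```text
time_s: 6.35
position: [0.5113, -0.1976, 0.2199]
tcp_rot: [-0.529, 0.469, 0.53, 0.467]
wrist_force: [0.2, -1.2, -4.3]
finger_gap: 0.155
t 6.35 pos [ 511.3 -197.6  219.9] jawyaw 1.694 baryaw 0.124 tilt [-0.004 -0.002 -1.   ] F [ 0.2 -1.2 -4.3] M [-0.16  0.03 -0.04] gap 0.155 j [ 1.22  0.62 -1.24  1.8   0.63  1.2   1.48]
shift [19.9  0.4  6.7] rotvec [-0.65 -0.08 -0.22] rows 0.5036367857304719 0.0963039304478374
```

View pics/c9.png

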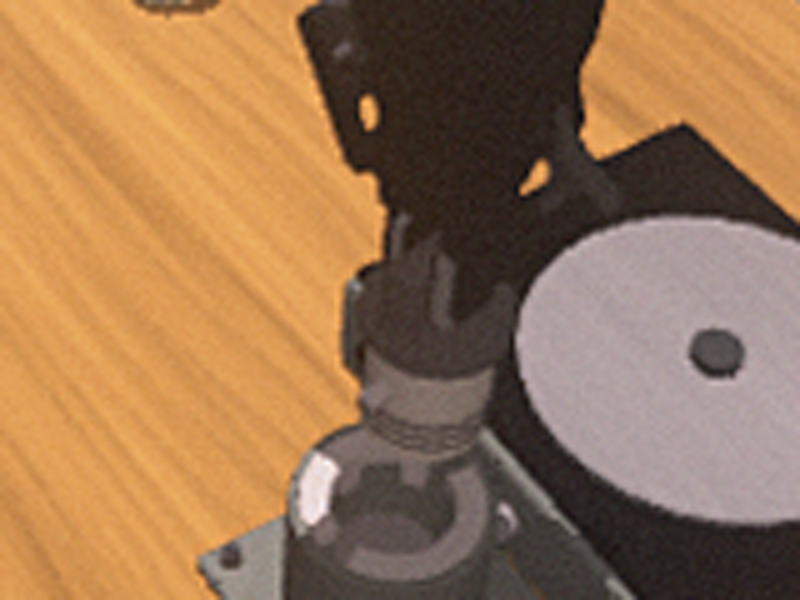

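View pics/c10.png

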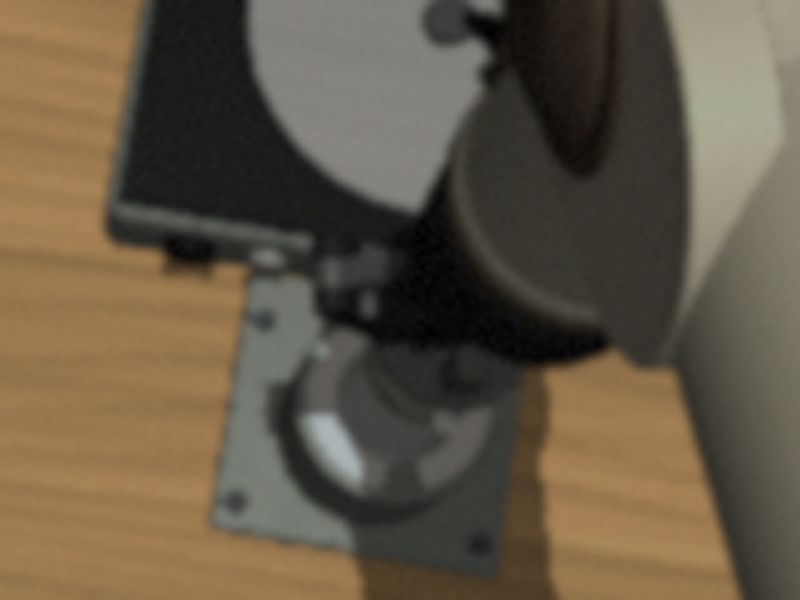

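```bash
python3 -m handwheel '[[[5,15,0.4,6.7,-0.6,0,0],[5,30,0.4,6.7,-0.6,0,0],[5,30,0.4,6.7,-0.6,0,0],[5,30,0.4,6.7,-0.6,0,0],[5,30,0.4,6.7,-0.6,0,0]]]';  python3 plan.py 0.51 -0.191 0.190 0.135
cat > ov.py <<'E'
import sys
from h import *
from plan import s,R,p
n=sys.argv[1]; out=sys.argv[2]; x0,y0,x1,y1,k=map(int,sys.argv[3:8]); h=float(sys.argv[8]); dx=float(sys.argv[9]) if len(sys.argv)>9 else 0
d=cam(n,out+"_f"); crop(out+"_f",x0,y0,x1,y1,k,out)
im=cv2.imread(f"pics/{out}.png")
M=R.as_matrix(); ez=-M[:,0]; ey=M[:,2]; ex=np.cross(ey,ez); o=p-ez*h+ex*dx
a=np.linspace(0,2*np.pi,80)
def dr(P,col,cl=True):
    q=(proj(d,P)-[x0,y0]+.5)*k-.5; cv2.polylines(im,[q.round().astype(np.int32)],cl,col,1)
for r,z,c in((24,5,(0,255,0)),(29,58,(0,255,255)),(29,66,(0,255,255)),(24,57,(0,255,0))):
    dr(o+1e-3*(np.outer(np.cos(a),ex)*r+np.outer(np.sin(a),ey)*r+z*ez),c)
for z in(66,100): dr(np.array([o+1e-3*(u*ex+v*ey+z*ez) for u,v in((-25,-7),(25,-7),(25,7),(-25,7))]),(255,0,255))
for sg in(-1,1): dr(np.array([o+1e-3*(sg*u*ex+v*ey+z*ez) for u,v,z in((24,-4,34),(33,-4,34),(33,4,34),(33,4,40),(33,-4,40),(33,-4,34))]),(0,0,255))
C=np.array([.510,-.191,.09])
for r in(26,38.7): dr(C+1e-3*np.c_[np.cos(a)*r,np.sin(a)*r,0*a],(255,255,0))
cv2.imwrite(f"pics/{out}.png",im)
E
python3 ov.py side o1 240 150 380 270 5 0.0735; python3 ov.py top o2 280 170 400 270 6 0.0735
```

```text
time_s: 6.87
position: [0.5112, -0.1809, 0.1931]
tcp_rot: [-0.535, 0.462, 0.535, 0.462]
wrist_force: [-0.1, -0.6, -2.5]
finger_gap: 0.147
t 6.87 pos [ 511.2 -180.9  193.1] jawyaw 1.718 baryaw 0.147 tilt [-0.  0. -1.] F [-0.1 -0.6 -2.5] M [-0.02 -0.04  0.01] gap 0.147 j [ 1.19  0.64 -1.22  1.84  0.66  1.15  1.45]
shift [ 3.1  2.6 -9.8] rotvec [ 0.67  0.02 -0.02] rows 0.25409230375913744 0.09375028058122832
```

View pics/o1.png

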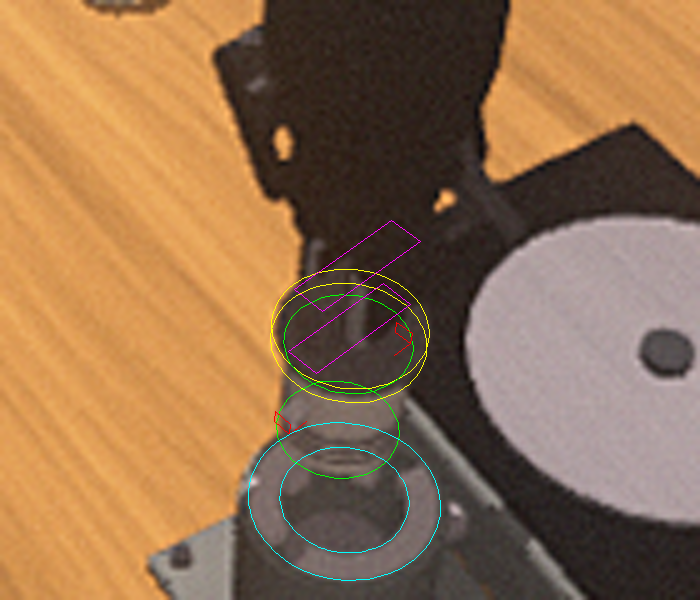

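View pics/o2.png

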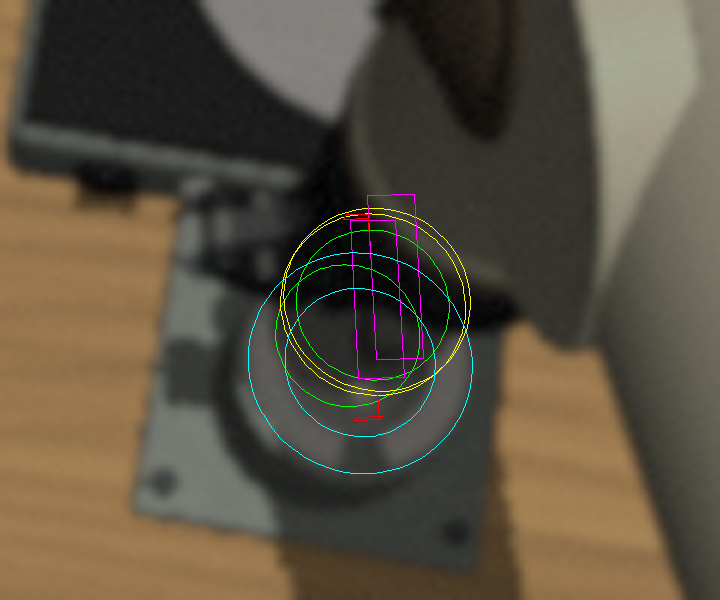

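```bash
python3 -m handwheel '[[[5,0,0,0,0,0,0],[5,0,0,0,0,0,0],[5,0,0,0,0,0,0],[5,0,0,0,0,0,0],[5,0,0,0,0,0,0]]]' | head -2;  python3 plan.py 0.51 -0.191 0.190 0.135
python3 ov.py side o3 260 170 360 270 6 0.0735; python3 ov.py top o4 300 190 390 270 7 0.0735;  python3 plan.py 0.51 -0.191 0.190 0.135
```

```text
time_s: 7.38
position: [0.5112, -0.1817, 0.1934]
t 7.38 pos [ 511.2 -181.7  193.4] jawyaw 1.716 baryaw 0.145 tilt [ 0. -0. -1.] F [-0.8  0.5 -4.3] M [0.   0.   0.03] gap 0.151 j [ 1.19  0.64 -1.22  1.84  0.66  1.15  1.45]
shift [ 3.4  2.6 -9. ] rotvec [ 0.59 -0.01  0.01] rows 0.23973594194720846 0.08298630734930743
t 7.48 pos [ 511.2 -181.6  193.3] jawyaw 1.716 baryaw 0.146 tilt [ 0. -0. -1.] F [ 0.7 -0.1 -3.2] M [ 0.04 -0.03  0.01] gap 0.149 j [ 1.19  0.64 -1.22  1.84  0.66  1.15  1.45]
shift [ 3.3  2.6 -9.1] rotvec [ 0.6 -0.   0. ] rows 0.24128050331688708 0.08404934728950586
```

View pics/o3.png

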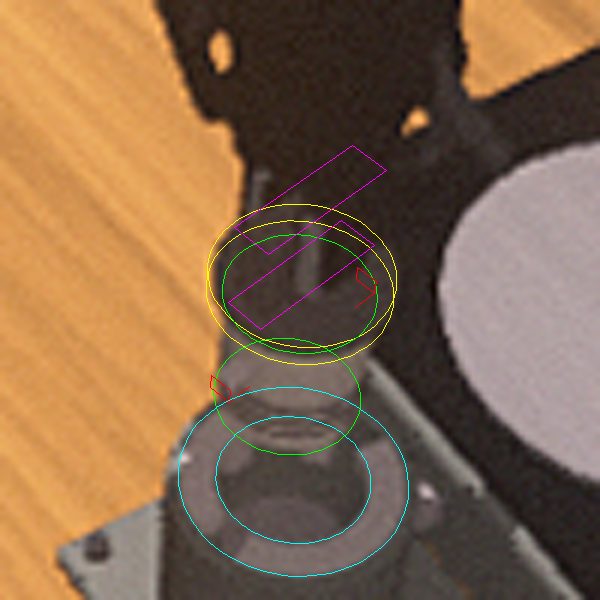

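View pics/o4.png

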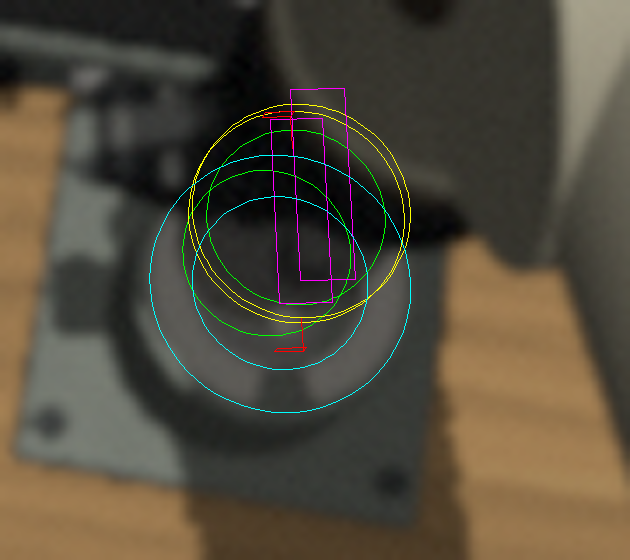

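```bash
python3 -m handwheel '[[[5,5,2.6,-9.0,0.6,0,0],[5,5,2.6,-9.0,0.6,0,0],[5,5,2.6,-9,0.6,0,0],[5,5,2.6,-9,0.6,0,0],[5,5,2.6,-9,0.6,0,0],[5,5,2.6,-9,0.6,0,0]]]' | head -2; sed -i 's/^im=cv2.imread.*$/im=cv2.imread(f"pics\/{out}.png"); im=np.clip(255*(im\/255.)**.45,0,255).astype(np.uint8)/' ov.py
python3 ov.py side o5 260 180 360 280 6 0.0735; python3 ov.py top o6 300 190 390 270 7 0.0735;  python3 plan.py 0.51 -0.191 0.190 0.135; cp pics/o5_f.png pics/o5b.png; python3 - <<'E'
import cv2,numpy as np
im=cv2.imread('pics/o5_f.png')[180:280,260:360]; im=cv2.resize(im,None,fx=6,fy=6,interpolation=cv2.INTER_CUBIC); cv2.imwrite('pics/o5c.png',np.clip(255*(im/255.)**.45,0,255).astype(np.uint8))
E
```

```text
time_s: 7.98
position: [0.5101, -0.1906, 0.1884]
t 8.08 pos [ 510.  -190.6  188.4] jawyaw 1.706 baryaw 0.135 tilt [ 0. -0. -1.] F [-0.3 -0.4 -4.2] M [0.   0.01 0.01] gap 0.147 j [ 1.2   0.64 -1.21  1.84  0.67  1.14  1.45]
shift [-1.6  0.1 -0.4] rotvec [ 0.02 -0.    0.01] rows 0.039303889071314775 0.0034328721514481643
```

View pics/o5.png

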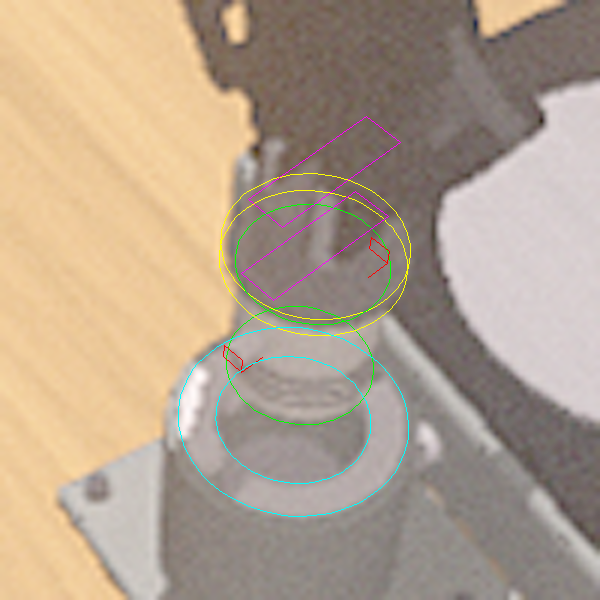

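View pics/o5c.png

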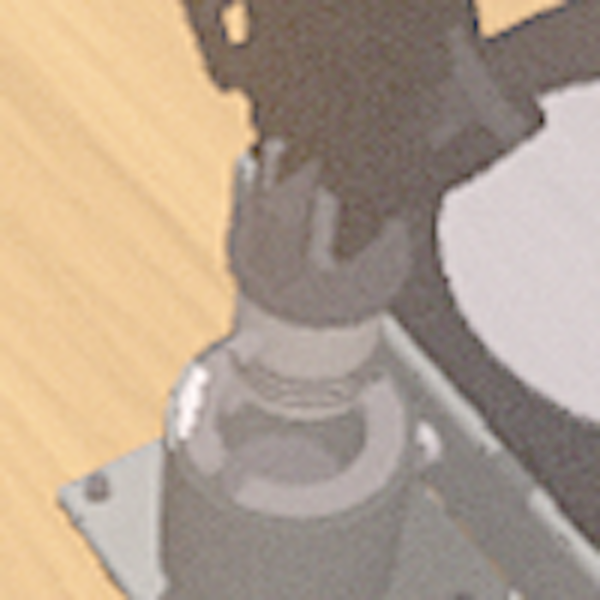

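View pics/o6.png

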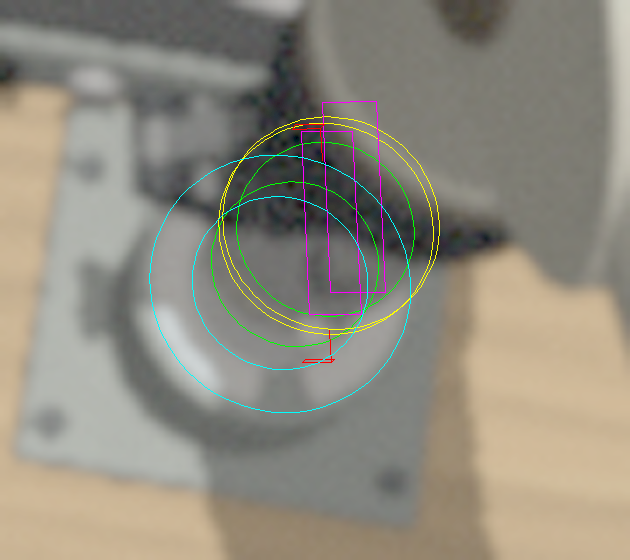

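```bash
python3 - <<'E'
from h import *
im=cv2.imread('pics/o6_f.png')[190:270,300:390]; im=cv2.resize(im,None,fx=7,fy=7,interpolation=cv2.INTER_CUBIC); cv2.imwrite('pics/o6c.png',np.clip(255*(im/200.)**.6,0,255).astype(np.uint8))
s=cam("side"); P=np.array([.51,-.191,.12]); J=np.array([proj(s,P+e)[0]-proj(s,P)[0] for e in np.eye(3)*.001]).T
print(J, np.linalg.solve(J[:,:2],[.83,-1.15]))
t=cam("top");J=np.array([proj(t,P+e)[0]-proj(t,P)[0] for e in np.eye(3)*.001]).T; print(J)
E
```

```text
[[ 0.40539846 -0.31146875  0.04056648]
 [-0.22729996 -0.34174106 -0.30744344]] [3.06601641 1.32584188]
[[ 0.04625516 -0.49571968  0.07968281]
 [-0.48598591 -0.06358109 -0.090672  ]]
```

View pics/o6c.png

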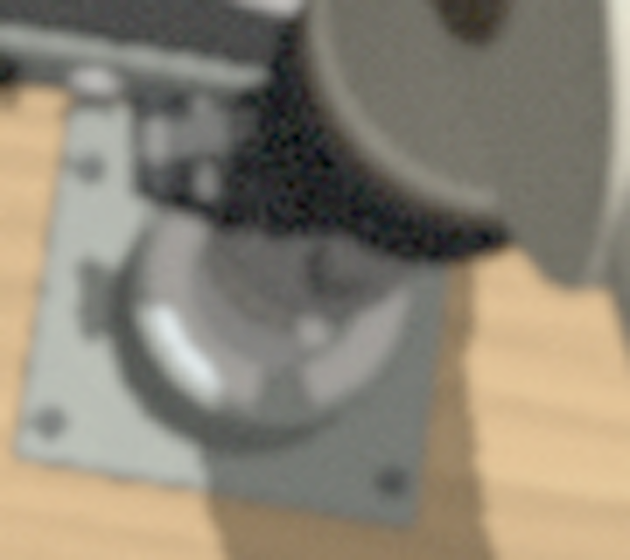

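```bash
sed -i 's/^M=R.as_matrix.*$/DY=float(sys.argv[10]) if len(sys.argv)>10 else 0\nM=R.as_matrix(); ez=-M[:,0]; ey=M[:,2]; ex=np.cross(ey,ez); o=p-ez*h+ex*dx+ey*DY/' ov.py
python3 ov.py side o7 275 200 350 260 10 0.0725 0.003 0.001; python3 ov.py top o8 315 210 375 255 13 0.0725 0.004 0.001
```

```text
(no output)
```

View pics/o7.png

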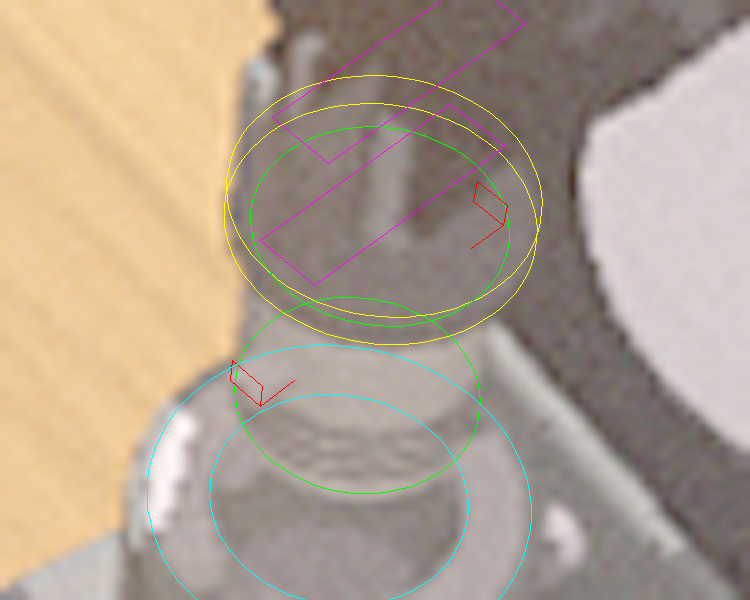

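View pics/o8.png

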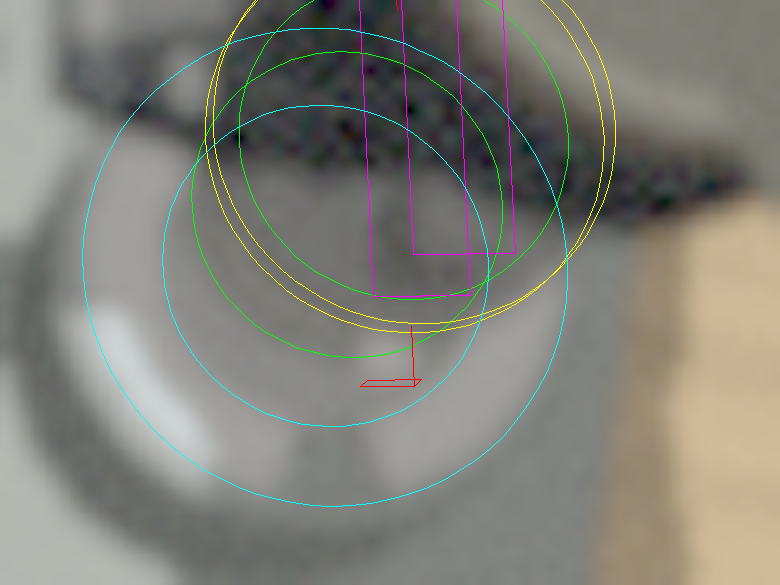

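```bash
python3 plan.py 0.5058 -0.192 0.167 0.135
```

```text
t 8.28 pos [ 510.  -190.7  188.3] jawyaw 1.706 baryaw 0.135 tilt [ 0. -0. -1.] F [-0.5 -0.4 -3.8] M [ 0.03 -0.02 -0.05] gap 0.147 j [ 1.2   0.64 -1.21  1.84  0.67  1.14  1.45]
shift [21.3  4.3 -0.7] rotvec [ 0.02 -0.    0.01] rows 0.5224117433806592 0.0027629643651884022
```

```bash
python3 -m handwheel '[[[5,5,4.3,-0.7,0,0,0],[5,10,4.3,-0.7,0,0,0],[5,15,4.3,-0.7,0,0,0],[5,20,4.3,-0.7,0,0,0],[5,20,4.3,-0.7,0,0,0],[5,20,4.3,-0.7,0,0,0]]]'|head -2
python3 ov.py side o9 275 200 350 260 10 0.0725 0.0042 0.0005; python3 ov.py top o10 315 210 375 255 13 0.0725 0.0042 0.0005; python3 plan.py 0.5058 -0.192 0.160 0.135
```

```text
time_s: 8.78
position: [0.5055, -0.1919, 0.1678]
t 8.88 pos [ 506.  -191.9  168.3] jawyaw 1.706 baryaw 0.135 tilt [ 0.  0. -1.] F [ 0.3 -1.1 -3. ] M [ 0.   -0.02  0.01] gap 0.152 j [ 1.19  0.66 -1.19  1.87  0.69  1.1   1.44]
shift [ 8.3  0.2 -0. ] rotvec [0.02 0.01 0.02] rows 0.20030398659208273 0.003962545260220376
```

View pics/o9.png

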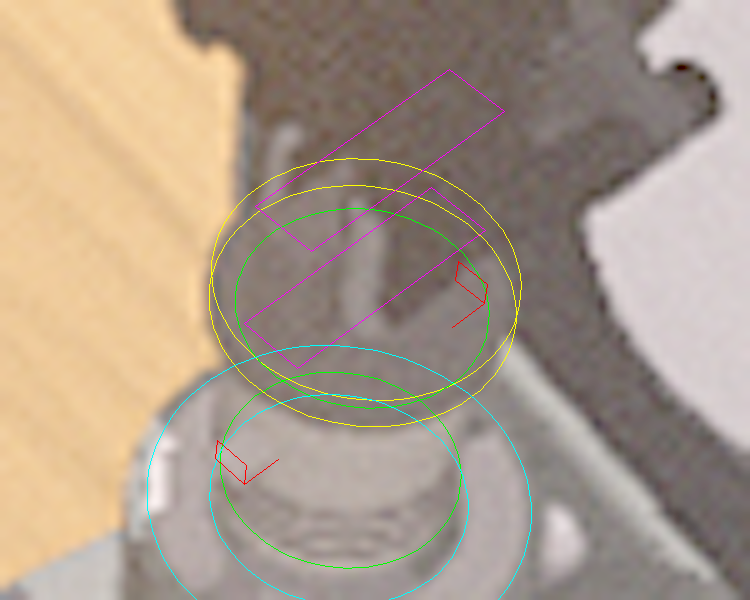

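View pics/o10.png

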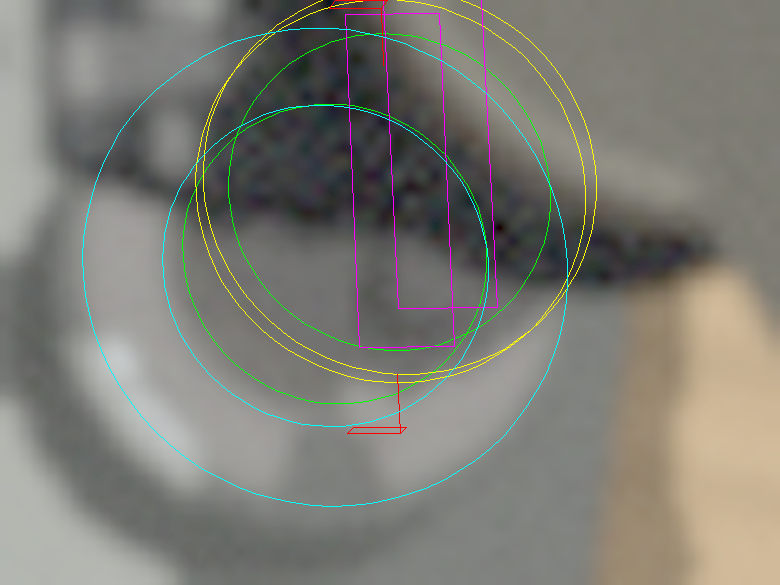

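```bash
python3 -m handwheel '[[[5,3,0.2,0,0,0,0],[5,5,0.2,0,0,0,0],[5,7,0.2,0,0,0,0],[5,8,0.2,0,0,0,0],[5,9,0.2,0,0,0,0],[5,9,0.2,0,0,0,0]]]'|tail -2; python3 plan.py 0.5058 -0.192 0.150 0.135
```

```text
wrist_force: [-0.5, 0.1, -3.2]
finger_gap: 0.151
t 9.38 pos [ 505.5 -192.1  159.1] jawyaw 1.706 baryaw 0.135 tilt [-0.  0. -1.] F [-0.5  0.1 -3.2] M [-0.01  0.01 -0.02] gap 0.151 j [ 1.18  0.67 -1.18  1.88  0.71  1.09  1.43]
shift [ 9.1 -0.3  0. ] rotvec [ 0.01  0.01 -0.01] rows 0.2173766869226556 0.0026705252453606138
```

```bash
python3 -m handwheel '[[[5,2,0,0,0,0,0],[5,4,0,0,0,0,0],[5,5,0,0,0,0,0],[5,6,0,0,0,0,0],[5,6,0,0,0,0,0]]]'|tail -2; python3 plan.py 0.5058 -0.192 0.150 0.135
```

```text
wrist_force: [-0.4, -0.1, -3.0]
finger_gap: 0.152
t 9.8 pos [ 505.6 -192.1  153.1] jawyaw 1.706 baryaw 0.135 tilt [ 0.  0. -1.] F [-0.4 -0.1 -3. ] M [-0.06 -0.04 -0.02] gap 0.152 j [ 1.18  0.68 -1.17  1.88  0.71  1.08  1.42]
shift [ 3.1 -0.2  0.1] rotvec [0.01 0.01 0.  ] rows 0.07464445014614066 0.001558512104465953
```

```bash
python3 -m handwheel '[[[5,2,0,0,0,0,0],[5,4,0,0,0,0,0],[5,5,0,0,0,0,0],[5,6,0,0,0,0,0],[5,6,0,0,0,0,0]]]'|tail -2; python3 plan.py 0.5058 -0.192 0.150 0.135
```

```text
wrist_force: [0.9, -0.4, -4.0]
finger_gap: 0.153
t 10.22 pos [ 505.6 -192.1  147.1] jawyaw 1.706 baryaw 0.135 tilt [-0.  0. -1.] F [ 0.9 -0.4 -4. ] M [-0.06 -0.09  0.01] gap 0.153 j [ 1.17  0.68 -1.16  1.89  0.72  1.07  1.42]
shift [-2.9 -0.2  0.1] rotvec [ 0.01  0.01 -0.  ] rows 0.07016746661563084 0.0015454434096961278
```

```bash
python3 -m handwheel '[[[5,3,0,0,0,0,0],[5,6,0,0,0,0,0],[5,9,0,0,0,0,0],[5,11,0,0,0,0,0],[5,13,0,0,0,0,0],[5,14,0,0,0,0,0],[5,14,0,0,0,0,0]]]'|tail -2; python3 plan.py 0.5058 -0.192 0.1285 0.135; python3 ov.py side o11 275 200 350 260 10 0.0725 0.0042 0.0005
```

```text
wrist_force: [0.1, -1.0, -2.4]
finger_gap: 0.153
t 10.8 pos [ 505.6 -192.1  133. ] jawyaw 1.706 baryaw 0.135 tilt [-0.  0. -1.] F [ 0.1 -1.  -2.4] M [-0.04 -0.14  0.03] gap 0.153 j [ 1.16  0.7  -1.14  1.9   0.74  1.05  1.4 ]
shift [ 4.5 -0.3  0.1] rotvec [ 0.01  0.01 -0.01] rows 0.10906073674485918 0.0015624098934776288
```

View pics/o11.png

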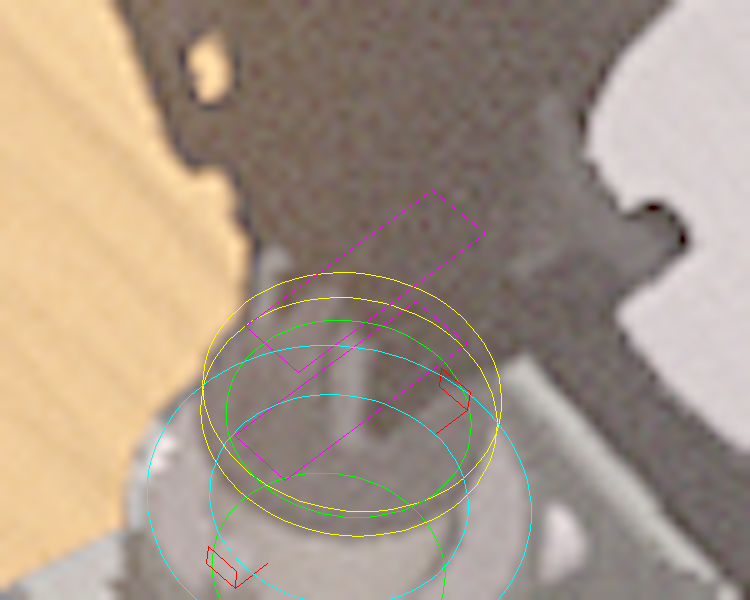

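```bash
python3 -m handwheel '[[[5,1,0,0,0,0,0],[5,2,0,0,0,0,0],[5,3,0,0,0,0,0],[5,4,0,0,0,0,0],[5,4,0,0,0,0,0]]]'|tail -2; python3 plan.py
```

```text
wrist_force: [0.8, 0.8, -2.9]
finger_gap: 0.155
t 11.27 pos [ 505.5 -192.1  129.1] jawyaw 1.706 baryaw 0.135 tilt [-0.  0. -1.] F [ 0.8  0.8 -2.9] M [-0.01 -0.11  0.01] gap 0.155 j [ 1.16  0.71 -1.14  1.9   0.75  1.04  1.4 ]
```

```bash
python3 -m handwheel '[[[5,0.5,0,0,0,0,0],[5,1,0,0,0,0,0],[5,1.5,0,0,0,0,0],[5,1.5,0,0,0,0,0]]]'|tail -2; python3 plan.py
```

```text
wrist_force: [1.0, 0.7, -3.2]
finger_gap: 0.15
t 11.6 pos [ 505.6 -192.1  127.7] jawyaw 1.706 baryaw 0.135 tilt [-0. -0. -1.] F [ 1.   0.7 -3.2] M [-0.05 -0.02  0.  ] gap 0.15 j [ 1.15  0.71 -1.14  1.9   0.75  1.04  1.4 ]
```

```bash
python3 -m handwheel '[[[5,0.5,0,0,0,0,0],[5,1,0,0,0,0,0],[5,1.5,0,0,0,0,0],[5,1.5,0,0,0,0,0]]]'|tail -2; python3 plan.py
```

```text
wrist_force: [0.1, -0.3, -3.4]
finger_gap: 0.154
t 11.93 pos [ 505.6 -192.1  126.2] jawyaw 1.706 baryaw 0.135 tilt [-0. -0. -1.] F [ 0.1 -0.3 -3.4] M [-0.06 -0.04  0.01] gap 0.154 j [ 1.15  0.71 -1.14  1.9   0.75  1.04  1.39]
```

```bash
python3 -m handwheel '[[[5,0.5,0,0,0,0,0],[5,1,0,0,0,0,0],[5,1.5,0,0,0,0,0],[5,1.5,0,0,0,0,0]]]'|tail -2; python3 plan.py
```

```text
wrist_force: [-2.7, 0.5, 3.6]
finger_gap: 0.15
t 12.27 pos [ 505.7 -192.   125.2] jawyaw 1.706 baryaw 0.135 tilt [ 0. -0. -1.] F [-2.7  0.5  3.6] M [ 0.04  0.48 -0.04] gap 0.15 j [ 1.15  0.71 -1.13  1.9   0.76  1.04  1.39]
```

```bash
python3 -m handwheel '[[[5,0.5,0.5,0,0,0,0],[5,1,0.7,0,0,0,0],[5,2,0.7,0,0,0,0],[5,2,0.7,0,0,0,0]]]'|tail -2; python3 plan.py
```

```text
wrist_force: [-0.6, 0.6, 3.7]
finger_gap: 0.153
t 12.6 pos [ 505.5 -192.1  123. ] jawyaw 1.706 baryaw 0.135 tilt [ 0.001  0.    -1.   ] F [-0.6  0.6  3.7] M [0.17 0.04 0.04] gap 0.153 j [ 1.15  0.71 -1.13  1.9   0.76  1.03  1.39]
```

```bash
python3 -m handwheel '[[[5,1,0,0,0,0,0],[5,2,0,0,0,0,0],[5,3,0,0,0,0,0],[5,4,0,0,0,0,0],[5,5,0,0,0,0,0],[5,5,0,0,0,0,0]]]'|tail -2; python3 plan.py
```

```text
wrist_force: [-0.9, 0.7, 7.3]
finger_gap: 0.149
t 13.1 pos [ 505.5 -192.1  118.1] jawyaw 1.706 baryaw 0.135 tilt [ 0.001  0.    -1.   ] F [-0.9  0.7  7.3] M [ 0.16  0.13 -0.01] gap 0.149 j [ 1.15  0.72 -1.12  1.91  0.77  1.03  1.39]
```

```bash
python3 -m handwheel '[[[5,1,0,0,0,0,0],[5,2,0,0,0,0,0],[5,3,0,0,0,0,0],[5,3.5,0,0,0,0,0],[5,3.5,0,0,0,0,0]]]'|tail -2; python3 plan.py
```

```text
wrist_force: [-1.2, 0.9, 8.4]
finger_gap: 0.151
t 13.52 pos [ 505.6 -192.   114.8] jawyaw 1.706 baryaw 0.135 tilt [ 0.001 -0.    -1.   ] F [-1.2  0.9  8.4] M [ 0.22  0.28 -0.07] gap 0.151 j [ 1.14  0.72 -1.12  1.91  0.77  1.02  1.38]
```

```bash
python3 -m handwheel '[[[5,0.5,0,0,0,0,0],[5,1,0,0,0,0,0],[5,1.5,0,0,0,0,0],[5,2,0,0,0,0,0],[5,2,0,0,0,0,0],[5,2,0,0,0,0,0]]]'|tail -2; python3 plan.py
```

```text
wrist_force: [-0.5, 0.9, 9.2]
finger_gap: 0.147
t 14.02 pos [ 505.6 -192.   113. ] jawyaw 1.706 baryaw 0.135 tilt [ 0.001 -0.    -1.   ] F [-0.5  0.9  9.2] M [0.18 0.42 0.02] gap 0.147 j [ 1.14  0.72 -1.12  1.91  0.77  1.02  1.38]
```

```bash
python3 -m handwheel '[[[5,0.3,0.03,0.37,5,0,0],[5,0.3,0.02,0.74,10,0,0],[5,0.3,-0.01,1.1,15,0,0],[5,0.3,-0.01,1.1,15,0,0]]]'|tail -2; python3 plan.py
```

```text
wrist_force: [0.1, 1.0, 9.7]
finger_gap: 0.15
t 14.35 pos [ 506.4 -191.4  113.3] jawyaw 1.44 baryaw -0.131 tilt [ 0.003 -0.001 -1.   ] F [0.1 1.  9.7] M [ 0.12 -0.08 -0.05] gap 0.15 j [ 1.11  0.69 -1.06  1.91  0.73  0.99  1.15]
```

```bash
python3 -m handwheel '[[[5,0.3,0.03,0.37,5,0,0],[5,0.3,0.02,0.74,10,0,0],[5,0.3,-0.01,1.1,15,0,0],[5,0.3,-0.08,1.5,20,0,0],[5,0.3,-0.08,1.5,20,0,0]]]'|tail -2; python3 plan.py
```

```text
wrist_force: [0.6, 0.1, 9.0]
finger_gap: 0.154
t 14.77 pos [ 506.9 -190.6  113.1] jawyaw 1.09 baryaw -0.48 tilt [ 0.004 -0.002 -1.   ] F [0.6 0.1 9. ] M [-0.18 -0.1  -0.08] gap 0.154 j [ 1.06  0.64 -0.99  1.91  0.67  0.95  0.84]
```

```bash
python3 -m handwheel '[[[5,0,0,0,0,0,0],[5,0,0,0,0,0,0]]]'|tail -2; python3 plan.py 0.5057 -0.1894 0.1127 -0.483; python3 - <<'E'
from math import *
for k in(20,40):
    a=-.483-radians(k); print(k,509.7-4.2*cos(a)+.5*sin(a), -190.9-4.2*sin(a)-.5*cos(a),a)
E
```

```text
wrist_force: [0.7, -0.4, 9.2]
finger_gap: 0.153
t 14.93 pos [ 506.9 -190.6  113. ] jawyaw 1.095 baryaw -0.476 tilt [ 0.003 -0.002 -1.   ] F [ 0.7 -0.4  9.2] M [-0.27 -0.11 -0.03] gap 0.153 j [ 1.06  0.64 -0.99  1.91  0.67  0.95  0.85]
shift [0.3 1.6 0.5] rotvec [ 0.4  -0.01  0.23] rows 0.04012364364609607 0.06421487094606562
20 506.5022685720681 -188.13151418374298 -0.8320658503988658
40 507.64199328958847 -187.20478574641453 -1.1811317007977318
```

```bash
python3 plan.py 0.5068 -0.1887 0.1127 -0.832;python3 -m handwheel '[[[5,0.3,0.4,0.5,5,0,0],[5,0.3,0.8,0.9,10,0,0],[5,0.3,0.8,1.4,15,0,0],[5,0.3,0.8,1.7,20,0,0],[5,0.3,0.8,1.7,20,0,0]]]'|tail -2; python3 plan.py 0.508 -0.1877 0.1127 -1.18
```

```text
t 14.93 pos [ 506.9 -190.6  113. ] jawyaw 1.095 baryaw -0.476 tilt [ 0.003 -0.002 -1.   ] F [ 0.7 -0.4  9.2] M [-0.27 -0.11 -0.03] gap 0.153 j [ 1.06  0.64 -0.99  1.91  0.67  0.95  0.85]
shift [0.3 0.9 1.6] rotvec [20.39  0.03  0.23] rows 0.04495067242581477 2.848516336276564
wrist_force: [1.0, -1.6, 9.4]
finger_gap: 0.15
t 15.35 pos [ 507.  -189.2  112.8] jawyaw 0.741 baryaw -0.83 tilt [ 0.004 -0.003 -1.   ] F [ 1.  -1.6  9.4] M [-0.43 -0.04 -0.08] gap 0.15 j [ 1.01  0.6  -0.91  1.92  0.6   0.92  0.54]
shift [0.1 0.4 1.8] rotvec [20.07  0.08  0.26] rows 0.043938403224174485 2.8032484724978914
```

```bash
python3 -m handwheel '[[[5,0,0.1,0.4,5,0,0],[5,0,0.2,0.8,10,0,0],[5,0,0.2,1.2,15,0,0],[5,0,0.2,1.5,19,0,0],[5,0,0.2,1.5,19,0,0]]]'|tail -2; python3 plan.py 0.508 -0.1877 0.1127 -1.18
```

```text
wrist_force: [1.6, -0.5, 9.4]
finger_gap: 0.151
t 15.77 pos [ 508.2 -187.9  112.9] jawyaw 0.411 baryaw -1.16 tilt [ 0.004 -0.003 -1.   ] F [ 1.6 -0.5  9.4] M [-0.47 -0.08  0.12] gap 0.151 j [ 0.96  0.57 -0.84  1.92  0.55  0.89  0.25]
shift [ 0.2  0.3 -0.1] rotvec [1.16 0.15 0.25] rows 0.008970591543400925 0.1674344098417938
```

```bash
python3 -m handwheel '[[[5,0,0.1,0,1,0,0],[5,0,0.1,0,2,0,0],[5,0,0.1,0,2,0,0]]]'|tail -2; python3 plan.py; python3 -m handwheel '[[[5,0,0,0.1,1,0,0],[5,0,0,0.15,2,0,0],[5,0,0,0.15,2,0,0]]]'|tail -2; python3 plan.py
```

```text
wrist_force: [2.9, -2.1, 8.5]
finger_gap: 0.15
t 16.02 pos [ 508.8 -187.7  112.9] jawyaw 0.38 baryaw -1.191 tilt [ 0.005 -0.003 -1.   ] F [ 2.9 -2.1  8.5] M [-0.41 -0.32  0.43] gap 0.15 j [ 0.95  0.57 -0.83  1.92  0.54  0.89  0.23]
wrist_force: [2.8, -2.3, 8.6]
finger_gap: 0.153
t 16.27 pos [ 509.  -187.5  112.9] jawyaw 0.347 baryaw -1.224 tilt [ 0.006 -0.003 -1.   ] F [ 2.8 -2.3  8.6] M [-0.41 -0.44  1.02] gap 0.153 j [ 0.94  0.57 -0.82  1.92  0.54  0.88  0.2 ]
```

```bash
python3 -m handwheel '[[[5,0,-0.1,-0.1,-2,0,0],[5,0,-0.1,-0.2,-4,0,0],[5,0,-0.1,-0.2,-4,0,0]]]'|tail -2; python3 plan.py; python3 -m handwheel '[[[5,-1,0,0,0,0,0],[5,-2,0,0,0,0,0],[5,-3,0,0,0,0,0],[5,-3,0,0,0,0,0]]]'|tail -2; python3 plan.py
```

```text
wrist_force: [1.7, -0.6, 9.1]
finger_gap: 0.151
t 16.52 pos [ 508.5 -187.5  112.9] jawyaw 0.416 baryaw -1.155 tilt [ 0.005 -0.002 -1.   ] F [ 1.7 -0.6  9.1] M [-0.3  -0.35  0.02] gap 0.151 j [ 0.96  0.57 -0.84  1.92  0.55  0.89  0.26]
wrist_force: [2.4, -0.5, 7.2]
finger_gap: 0.15
t 16.85 pos [ 508.5 -187.5  115.9] jawyaw 0.414 baryaw -1.156 tilt [ 0.005 -0.002 -1.   ] F [ 2.4 -0.5  7.2] M [-0.21 -0.39  0.08] gap 0.15 j [ 0.96  0.57 -0.84  1.91  0.54  0.9   0.26]
```

```bash
python3 -m handwheel '[[[5,-1,0,0,0,0,0],[5,-2,0,0,0,0,0],[5,-2.5,0,0,0,0,0],[5,-2.5,0,0,0,0,0]]]'|tail -2; python3 plan.py;  python3 -m handwheel '[[[5,-0.5,0,0,0,0,0],[5,-1,0,0,0,0,0],[5,-1,0,0,0,0,0]]]'|tail -2; python3 plan.py
```

```text
wrist_force: [1.4, 0.2, 7.3]
finger_gap: 0.149
t 17.18 pos [ 508.4 -187.6  118.2] jawyaw 0.414 baryaw -1.157 tilt [ 0.005 -0.002 -1.   ] F [1.4 0.2 7.3] M [-0.3  -0.51  0.05] gap 0.149 j [ 0.96  0.57 -0.84  1.91  0.54  0.9   0.26]
wrist_force: [5.7, -1.2, -0.3]
finger_gap: 0.153
t 17.43 pos [ 508.2 -187.6  118.4] jawyaw 0.414 baryaw -1.157 tilt [ 0.005 -0.001 -1.   ] F [ 5.7 -1.2 -0.3] M [-0.49 -1.29  0.11] gap 0.153 j [ 0.96  0.57 -0.84  1.91  0.54  0.9   0.26]
```

```bash
python3 -m handwheel '[[[5,0.7,0,0,0,0,0],[5,0.7,0,0,0,0,0],[30,0.7,0,0,0,0,0],[50,0.7,0,0,0,0,0],[50,0.7,0,0,0,0,0],[50,0.7,0,0,0,0,0],[50,0.7,0,0,0,0,0],[50,0.7,0,0,0,0,0]]]'|tail -2; python3 plan.py;  python3 -m handwheel '[[[50,-10,0,0,0,0,0],[50,-30,0,0,0,0,0],[50,-60,0,0,0,0,0],[50,-100,0,0,0,0,0],[50,-130,0,0,0,0,0],[50,-150,0,0,0,0,0],[50,-150,0,0,0,0,0]]]'|tail -2; python3 plan.py .3 -.35 .27 -1.16
```

```text
wrist_force: [-0.2, -0.1, 0.0]
finger_gap: 0.588
t 18.1 pos [ 505.6 -186.5  116.9] jawyaw 0.414 baryaw -1.156 tilt [-0.001  0.    -1.   ] F [-0.2 -0.1  0. ] M [-0.03  0.02 -0.06] gap 0.588 j [ 0.96  0.57 -0.84  1.92  0.54  0.9   0.26]
wrist_force: [0.4, 0.9, -0.2]
finger_gap: 0.588
t 18.68 pos [ 508.9 -186.7  272.7] jawyaw 0.415 baryaw -1.156 tilt [ 0.007 -0.004 -1.   ] F [ 0.4  0.9 -0.2] M [ 0.05 -0.02 -0.07] gap 0.588 j [ 1.09  0.38 -0.98  1.77  0.34  1.17  0.42]
shift [   1.7  -65.2 -257. ] rotvec [0.23 0.31 0.37] rows 6.359658185104035 0.07431101419968936
```

```bash
python3 -m handwheel '[[[50,0,-10,-35,0,0,0],[50,0,-20,-70,0,0,0],[50,0,-30,-105,0,0,0],[50,0,-40,-140,0,0,0],[50,0,-50,-180,0,0,0],[50,0,-65,-215,0,0,0],[50,0,-65,-215,0,0,0]]]'|sed -n 2p
python3 - <<'E'
from h import *
s=cam("side","fs");t=cam("top","ft")
crop("fs",250,180,370,270,6,"fs1");crop("ft",290,180,390,255,7,"ft1")
E
```

```text
position: [0.3283, -0.3387, 0.2664]
```

View pics/fs1.png

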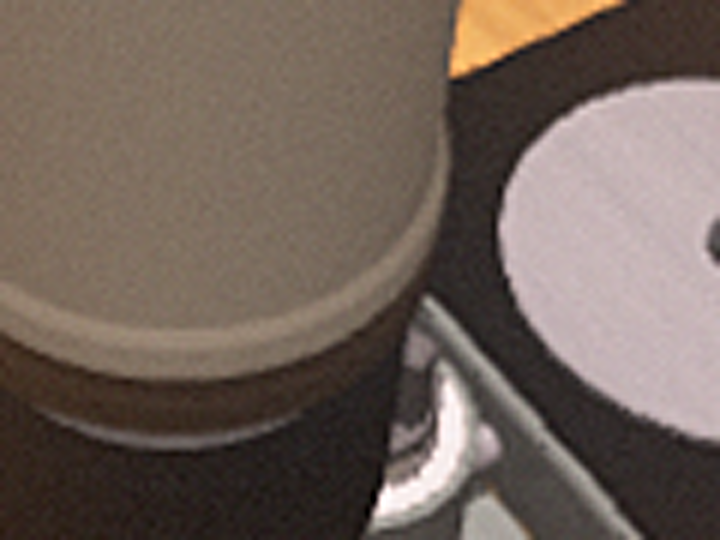

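View pics/ft1.png

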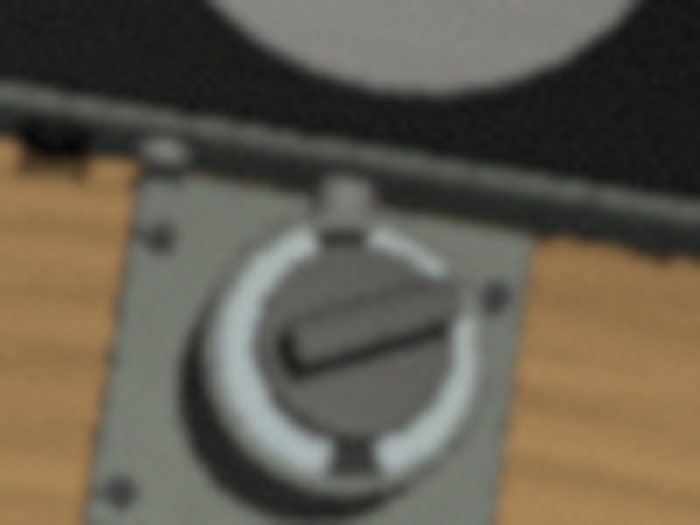

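View pics/ft.png

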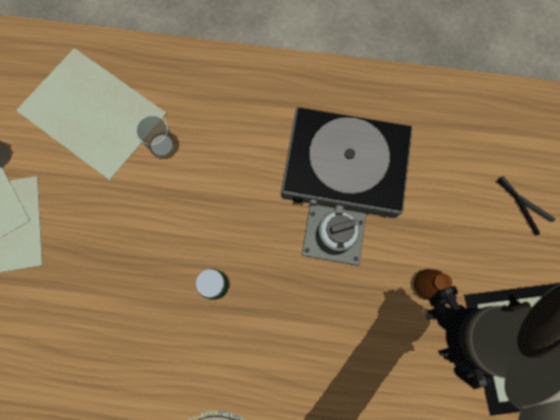

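```bash
python3 -m handwheel '[[[50,-5,-22,-27,0,0,0],[50,-10,-44,-54,0,0,0],[50,-10,-66,-81,0,0,0],[50,-10,-88,-108,0,0,0],[50,-10,-110,-135,0,0,0],[50,-10,-132,-162,0,0,0],[50,-10,-154,-190,0,0,0],[50,-10,-154,-190,0,0,0]]]'|sed -n 2p
python3 - <<'E'
from h import *
s=cam("side","gs")
crop("gs",255,195,365,285,7,"gs1")
im=cv2.imread("pics/gs1.png"); im=np.clip(255*(im/255.)**.6,0,255).astype(np.uint8);a=np.linspace(0,2*np.pi,80)
for h,col in((.044,(0,255,0)),(.052-.0002,(0,0,255))):
  z=.09-(.0445 if col[1] else .038)
  for r,zz in((.029,.066),):
    q=(proj(s,np.c_[.5097+r*np.cos(a),-.191+r*np.sin(a),0*a+z+zz])-[255,195]+.5)*7-.5; cv2.polylines(im,[q.round().astype(np.int32)],True,col,1)
cv2.imwrite("pics/gs2.png",im)
E
```

```text
position: [0.2192, -0.5557, 0.276]
```

View pics/gs2.png

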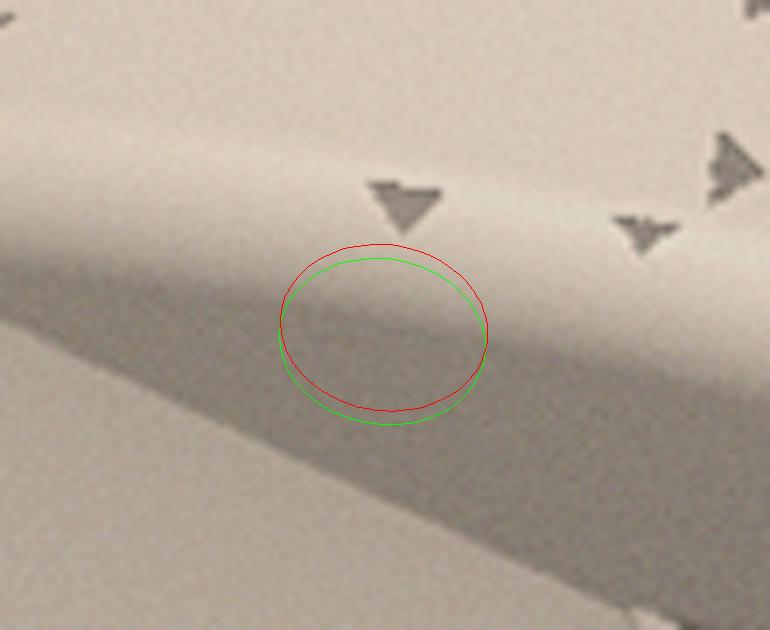

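View pics/gs.png

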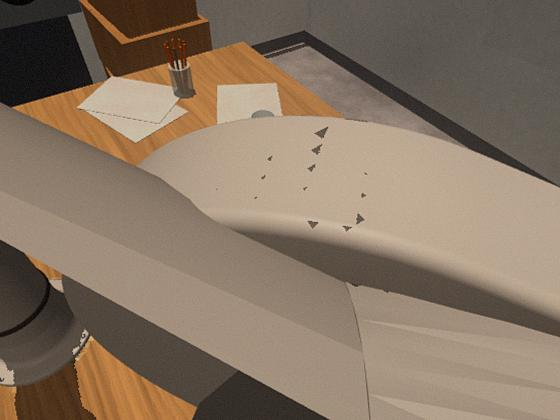

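```bash
python3 -m handwheel '[[[50,0,22,27,0,0,0],[50,0,44,54,0,0,0],[50,0,66,81,0,0,0],[50,0,88,108,0,0,0],[50,0,110,135,0,0,0],[50,0,132,162,0,0,0],[50,0,154,190,0,0,0],[50,0,154,190,0,0,0]]]'|sed -n 2p; python3 plan.py .44 -.05 .28 -1.156
```

```text
position: [0.3406, -0.3233, 0.2777]
t 20.75 pos [ 340.6 -323.3  277.7] jawyaw 0.428 baryaw -1.142 tilt [ 0.001  0.001 -1.   ] F [ 0.4  0.4 -0.2] M [ 0.02  0.01 -0.  ] gap 0.585 j [ 1.59  0.19 -0.99  1.92  0.18  1.12  0.97]
shift [ -1.9 207.3 203.9] rotvec [ 0.78  0.07 -0.04] rows 6.973245309912163 0.1089597310948387
```

```bash
python3 -m handwheel '[[[50,0,29,29,0,0,0],[50,0,58,58,0,0,0],[50,0,87,87,0,0,0],[50,0,116,116,0,0,0],[50,0,145,145,0,0,0],[50,0,174,174,0,0,0],[50,0,203,203,0,0,0],[50,0,203,203,0,0,0]]]'|sed -n 2p; python3 plan.py .44 .20 .28 -1.156
```

```text
position: [0.4416, -0.0535, 0.2782]
t 21.42 pos [441.6 -53.5 278.2] jawyaw 0.431 baryaw -1.14 tilt [ 0.003  0.003 -1.   ] F [-0.1 -0.2  0.5] M [ 0.04 -0.05  0.  ] gap 0.588 j [ 1.17  0.16 -1.19  1.97  0.17  1.11  0.34]
shift [ -1.1 231.1 104.4] rotvec [ 0.91  0.24 -0.07] rows 6.08022098528929 0.13200924232293793
```

```bash
python3 -m handwheel '[[[50,0,33,15,0,0,0],[50,0,66,30,0,0,0],[50,0,99,45,0,0,0],[50,0,132,60,0,0,0],[50,0,165,75,0,0,0],[50,0,198,90,0,0,0],[50,0,230,104,0,0,0],[50,0,230,104,0,0,0]]]'|sed -n 2p
cat > fin.py <<'E'
from h import *
s=cam("side","gs");cam("top","gt")
crop("gs",255,195,365,285,7,"gs1")
im=cv2.imread("pics/gs1.png"); im=np.clip(255*(im/255.)**.6,0,255).astype(np.uint8);a=np.linspace(0,2*np.pi,80)
for dep,col in((.0445,(0,255,0)),(.038,(0,0,255))):
    q=(proj(s,np.c_[.5097+.029*np.cos(a),-.191+.029*np.sin(a),0*a+.09-dep+.066])-[255,195]+.5)*7-.5; cv2.polylines(im,[q.round().astype(np.int32)],True,col,1)
cv2.imwrite("pics/gs2.png",im)
E
python3 fin.py
```

```text
position: [0.4386, 0.1982, 0.2782]
```

View pics/gs2.png

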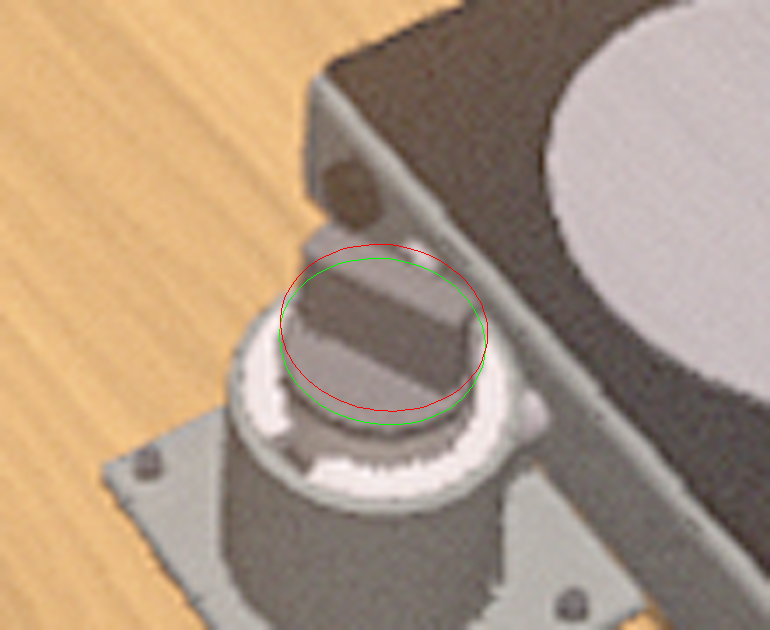

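View pics/gs.png

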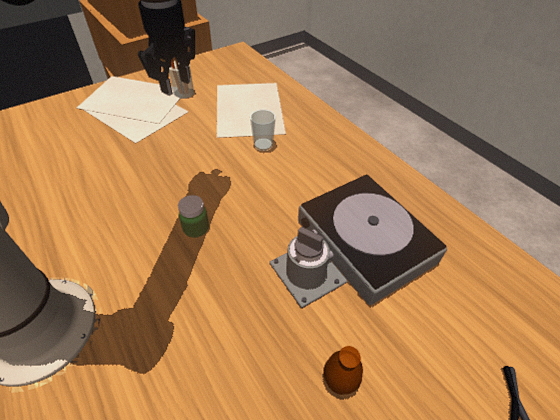

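```bash
python3 -m handwheel '[[[50,0,0,0,0,0,0],[50,0,0,0,0,0,0],[50,0,0,0,0,0,0]]]'|head -1; python3 -c "
from station import env
print(env.job_done())"
```

```text
time_s: 22.43
the job is handed in; nothing more can be done
None
```

I fitted the cartridge into the pot, locked it and let go, and handed the job in at about 22 s of the 72 s allowed. `job_done()` gives no verdict, so the result below rests on my own readings.

**What I did**
- **Aiming:** I gripped the cartridge by its bar. The cameras showed it sitting about 4 mm off-centre along the jaws, so I corrected for that. Both cameras showed the slots at about +0.13 rad.
- **Inserting:** The lugs dropped into the slots without touching the ring. I then pushed to about 50 mm below the rim, with the spring reading about 12.5 N.
- **Locking:** I turned it clockwise about 1.3 rad until the wrist torque rose to about 1 Nm at the stop. I backed off about 4° and let it rise until the notches stopped it, about 45 mm below the rim by the arm's reading. Then I opened the gripper and moved clear.

**Last checks**
- **Height:** After release, the side picture shows the cap on the outline drawn for 44.5 mm below the rim, clearly different from the unlocked 38 mm outline.
- **Seating:** The cartridge looks upright and centred, with the bar turned to the locked angle.
- **Bystanders:** The jar, tumbler and vase are where they started in the pictures.
- **Forces:** The largest wrist reading I saw was about 10 N.

**What disagreed or failed**
- The cameras differed by 3 to 5 mm on the cartridge's starting position.
- During the turn the measured tool position was 1 to 2 mm off the planned arc, with at most 6 N sideways. On release it sprang back about 3 mm.
- My first two side pictures after release were blocked by the arm, so I moved it away for a clear view.

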